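Sort the returned gate-latch keepers into the stock tray

TASK

Lay every good keeper (blue block with an orange tab) flat in a compartment of its own in the green tray, brass stud up, square to the tray and with its tab pointing towards the tray's yellow edge; the ones standing on end must be tipped down onto their underside. Drop every keeper whose tab has snapped off into the red reject bin, and leave the steel collar and the small carton lying among them where they are.

Things in the scene. Friction and masses are not known exactly. Their poses are not given: they have to be found in the camera images.
- k1: good keeper: blue block 52 x 34 x 26 mm, brass stud (18 across, 5 high) on top, orange tab (14 long, 22 wide, 10 thick, flush with the underside) at one end. Origin: underside, middle of the 66 mm overall length; x to the tab (block -33 to +19, tab to +33; stud at -7), y across, z out of the stud face. May be absent. It starts lying flat, stud up.
- k2: good keeper: blue block 52 x 34 x 26 mm, brass stud (18 across, 5 high) on top, orange tab (14 long, 22 wide, 10 thick, flush with the underside) at one end. Origin: underside, middle of the 66 mm overall length; x to the tab (block -33 to +19, tab to +33; stud at -7), y across, z out of the stud face. May be absent. It starts lying flat, stud up.
- k3: good keeper: blue block 52 x 34 x 26 mm, brass stud (18 across, 5 high) on top, orange tab (14 long, 22 wide, 10 thick, flush with the underside) at one end. Origin: underside, middle of the 66 mm overall length; x to the tab (block -33 to +19, tab to +33; stud at -7), y across, z out of the stud face. May be absent. It starts standing on its plain end, tab up (x axis up).
- k4: good keeper: blue block 52 x 34 x 26 mm, brass stud (18 across, 5 high) on top, orange tab (14 long, 22 wide, 10 thick, flush with the underside) at one end. Origin: underside, middle of the 66 mm overall length; x to the tab (block -33 to +19, tab to +33; stud at -7), y across, z out of the stud face. May be absent. It starts standing on its plain end, tab up (x axis up).
- k5: good keeper: blue block 52 x 34 x 26 mm, brass stud (18 across, 5 high) on top, orange tab (14 long, 22 wide, 10 thick, flush with the underside) at one end. Origin: underside, middle of the 66 mm overall length; x to the tab (block -33 to +19, tab to +33; stud at -7), y across, z out of the stud face. May be absent. It starts standing on its plain end, tab up (x axis up).
- k1_tab (a point): tip of the orange tab of k1, at (33, 0, 5) mm in its frame
- k2_tab (a point): tip of the orange tab of k2, at (33, 0, 5) mm in its frame
- k3_tab (a point): tip of the orange tab of k3, at (33, 0, 5) mm in its frame
- k4_tab (a point): tip of the orange tab of k4, at (33, 0, 5) mm in its frame
- k5_tab (a point): tip of the orange tab of k5, at (33, 0, 5) mm in its frame
- r1: gate-latch keeper, broken: the same blue block 52 x 34 x 26 mm with brass stud but its orange tab is snapped off. Origin and axes as on a good keeper (block spans x -33 to +19, centre at x -7). Lies flat, stud up. May be absent.
- r2: gate-latch keeper, broken: the same blue block 52 x 34 x 26 mm with brass stud but its orange tab is snapped off. Origin and axes as on a good keeper (block spans x -33 to +19, centre at x -7). Lies flat, stud up. May be absent.
- tray: fixed green shallow tray, 180 (x) x 214 (y) mm, floor 4 mm thick, rim and dividers 14 mm high (10 mm above its floor) and 4 mm thick, 2 (along x) x 3 (along y) compartments of 84 (x) x 66 (y) mm. A 10 mm wide yellow strip runs along the outside of its +x edge. Origin: centre of its underside; z up
- cell0 (a point): centre of the floor of one tray compartment (-x row, -y end), axes as the tray's
- cell1 (a point): centre of the floor of one tray compartment (-x row, middle), axes as the tray's
- cell2 (a point): centre of the floor of one tray compartment (-x row, +y end), axes as the tray's
- cell3 (a point): centre of the floor of one tray compartment (+x row, -y end), axes as the tray's
- cell4 (a point): centre of the floor of one tray compartment (+x row, middle), axes as the tray's
- cell5 (a point): centre of the floor of one tray compartment (+x row, +y end), axes as the tray's
- reject_bin: fixed red open reject bin, 170 x 170 mm, 80 mm high, walls 4 mm; origin: centre of its underside, z up
- collar: loose round steel collar, 44 mm across, 24 mm bore, 18 mm high; a bystander to leave alone; origin the centre of its underside
- carton: loose small brown cardboard carton 50 x 40 x 35 mm; a bystander to leave alone; origin the centre of its underside
Not all that is in view belongs to the job. What is shaped like the r1 but white is not meant.

How it is judged (in metres and radians):
At the end, for the whole second after the job is handed in: Every good keeper rests on the floor of its own compartment (within 22 mm of its centre, under 7 mm above its floor, tilt under 0.1 rad), stud up, square to the tray within 0.25 rad, tab towards the yellow edge; every broken keeper rests in the reject bin below its rim (((horizontal distance between k1 and cell0 below 0.022 m and z of k1 in the frame of cell0 below 0.007 m and x of k1_tab in the frame of cell0 above 0.012 m) or (horizontal distance between k1 and cell1 below 0.022 m and z of k1 in the frame of cell1 below 0.007 m and x of k1_tab in the frame of cell1 above 0.012 m) or (horizontal distance between k1 and cell2 below 0.022 m and z of k1 in the frame of cell2 below 0.007 m and x of k1_tab in the frame of cell2 above 0.012 m) or (horizontal distance between k1 and cell3 below 0.022 m and z of k1 in the frame of cell3 below 0.007 m and x of k1_tab in the frame of cell3 above 0.012 m) or (horizontal distance between k1 and cell4 below 0.022 m and z of k1 in the frame of cell4 below 0.007 m and x of k1_tab in the frame of cell4 above 0.012 m) or (horizontal distance between k1 and cell5 below 0.022 m and z of k1 in the frame of cell5 below 0.007 m and x of k1_tab in the frame of cell5 above 0.012 m)) and angle between the x axis of each of k1, k2, k3, k4, k5 and the x axis of tray, either way round below 0.25 rad and angle between each of k1, k2, k3, k4, k5's own z axis and vertical below 0.1 rad and linear speed of each of k1, k2, k3, k4, k5, r1, r2 below 0.02 m/s and ((horizontal distance between k2 and cell0 below 0.022 m and z of k2 in the frame of cell0 below 0.007 m and x of k2_tab in the frame of cell0 above 0.012 m) or (horizontal distance between k2 and cell1 below 0.022 m and z of k2 in the frame of cell1 below 0.007 m and x of k2_tab in the frame of cell1 above 0.012 m) or (horizontal distance between k2 and cell2 below 0.022 m and z of k2 in the frame of cell2 below 0.007 m and x of k2_tab in the frame of cell2 above 0.012 m) or (horizontal distance between k2 and cell3 below 0.022 m and z of k2 in the frame of cell3 below 0.007 m and x of k2_tab in the frame of cell3 above 0.012 m) or (horizontal distance between k2 and cell4 below 0.022 m and z of k2 in the frame of cell4 below 0.007 m and x of k2_tab in the frame of cell4 above 0.012 m) or (horizontal distance between k2 and cell5 below 0.022 m and z of k2 in the frame of cell5 below 0.007 m and x of k2_tab in the frame of cell5 above 0.012 m)) and ((horizontal distance between k3 and cell0 below 0.022 m and z of k3 in the frame of cell0 below 0.007 m and x of k3_tab in the frame of cell0 above 0.012 m) or (horizontal distance between k3 and cell1 below 0.022 m and z of k3 in the frame of cell1 below 0.007 m and x of k3_tab in the frame of cell1 above 0.012 m) or (horizontal distance between k3 and cell2 below 0.022 m and z of k3 in the frame of cell2 below 0.007 m and x of k3_tab in the frame of cell2 above 0.012 m) or (horizontal distance between k3 and cell3 below 0.022 m and z of k3 in the frame of cell3 below 0.007 m and x of k3_tab in the frame of cell3 above 0.012 m) or (horizontal distance between k3 and cell4 below 0.022 m and z of k3 in the frame of cell4 below 0.007 m and x of k3_tab in the frame of cell4 above 0.012 m) or (horizontal distance between k3 and cell5 below 0.022 m and z of k3 in the frame of cell5 below 0.007 m and x of k3_tab in the frame of cell5 above 0.012 m)) and ((horizontal distance between k4 and cell0 below 0.022 m and z of k4 in the frame of cell0 below 0.007 m and x of k4_tab in the frame of cell0 above 0.012 m) or (horizontal distance between k4 and cell1 below 0.022 m and z of k4 in the frame of cell1 below 0.007 m and x of k4_tab in the frame of cell1 above 0.012 m) or (horizontal distance between k4 and cell2 below 0.022 m and z of k4 in the frame of cell2 below 0.007 m and x of k4_tab in the frame of cell2 above 0.012 m) or (horizontal distance between k4 and cell3 below 0.022 m and z of k4 in the frame of cell3 below 0.007 m and x of k4_tab in the frame of cell3 above 0.012 m) or (horizontal distance between k4 and cell4 below 0.022 m and z of k4 in the frame of cell4 below 0.007 m and x of k4_tab in the frame of cell4 above 0.012 m) or (horizontal distance between k4 and cell5 below 0.022 m and z of k4 in the frame of cell5 below 0.007 m and x of k4_tab in the frame of cell5 above 0.012 m)) and ((horizontal distance between k5 and cell0 below 0.022 m and z of k5 in the frame of cell0 below 0.007 m and x of k5_tab in the frame of cell0 above 0.012 m) or (horizontal distance between k5 and cell1 below 0.022 m and z of k5 in the frame of cell1 below 0.007 m and x of k5_tab in the frame of cell1 above 0.012 m) or (horizontal distance between k5 and cell2 below 0.022 m and z of k5 in the frame of cell2 below 0.007 m and x of k5_tab in the frame of cell2 above 0.012 m) or (horizontal distance between k5 and cell3 below 0.022 m and z of k5 in the frame of cell3 below 0.007 m and x of k5_tab in the frame of cell3 above 0.012 m) or (horizontal distance between k5 and cell4 below 0.022 m and z of k5 in the frame of cell4 below 0.007 m and x of k5_tab in the frame of cell4 above 0.012 m) or (horizontal distance between k5 and cell5 below 0.022 m and z of k5 in the frame of cell5 below 0.007 m and x of k5_tab in the frame of cell5 above 0.012 m)) and x of r1 in the frame of reject_bin between -0.085 and 0.085 m and y of r1 in the frame of reject_bin between -0.085 and 0.085 m and z of each of r1, r2 in the frame of reject_bin below 0.075 m and x of r2 in the frame of reject_bin between -0.085 and 0.085 m and y of r2 in the frame of reject_bin between -0.085 and 0.085 m); the robot touches nothing.
It fails at once if the steel collar or the carton is shifted by more than 40 mm (distance of any of collar, carton from where it was at the start of the episode above 0.04 m).
Of k1, k2, k3, k4, k5 only 4 to 5 are there at a start; the rules pass over those that are not, and their reading is None.
Of r1, r2 only 1 to 2 are there at a start; the rules pass over those that are not, and their reading is None.
At some moment in a run one of k1, k2, r1, r2 may be knocked a few centimetres aside while the robot is not near it.
It also fails if it takes over 210 s, if anything falls off the work surface, if the arm or the gripper's body presses on something with over 40 N, if the wrist force passes 120 N, or if a joint passes its speed limit or range.

ROBOT

A 7-joint arm with a two-finger parallel gripper is mounted at the origin on the work surface. World frame = base frame: x ahead of the robot, y to its left, z up, the work surface at z = 0. Lengths are in mm, angles in rad, forces in N, time in s.
With the tool pointing down it reaches from about 400 to 875 mm from the base axis. Payload 4.4 kg.
Tool frame: the origin (TCP) lies on the centre line of the jaws, within the pads' length; the fingertips stand 25 mm ahead of it and the grasp point (between the pads) lies 6 mm ahead of it; z points along the fingers, x is the direction in which the jaws open and shut, and the axes are right-handed (so a half turn about z gives the same grasp; the last joint's range is limited). The gripper opens to 85 mm and grips with 20 to 120 N. Pads are 22 mm wide; open, the fingers measure 114 mm over their backs; the gripper's body (76 mm by 85 mm) begins 54 mm behind the grasp point. The pads swing forward as they close: fully open they stand 13 mm farther back than shut.
Start: joints at [1.187, 0.628, 0.038, 1.517, -0.027, 0.996, -0.02], TCP at [203.137, -617.457, 256.313] pointing down, gripper open.
Joint ranges: [-3.06, 3.06], [-0.37, 2.12], [-1.25, 1.32], [0.18, 2.47], [-1.1, 4.24], [0.23, 1.98], [-2.94, 2.94]. Speed limits (rad/s): [2.57, 2.57, 3.14, 3.14, 3.14, 3.14, 3.14].

INTERFACE

Orientations are given as [roll, pitch, yaw] about the fixed x, y, z axes, in that order (R = Rz(yaw) Ry(pitch) Rx(roll)).
In Python, from cell import ctrl, cams gives the robot as it stands. The module is installed in compiled form; this text tells all that it offers.
- The arm moves only by the tool step_arm, never from a script. Its arguments are lists of equal length, an entry for each row: "linear": the shift along the tool's x, y, z in mm, a list of three; "yaw": the turn about the tool's z in rad; "gripper": the opening, from -1 (shut) to 1 (fully open). A call has 1 to 8 rows; each row is the pose to reach, as a shift and turn from the pose commanded when the call began, along the tool's axes at that moment; what a row does not reach only later rows make up. A row lasts 1/12 s, in which the tool goes at most 41.7 mm and 7.16 degrees, less where a joint would pass 70% of its speed; a pose out of reach is approached as far as the arm can. A call with a gripper value outside its range is refused whole. The fingers move at their own pace and stop on an object; the grip force is fixed at half the most. Time passes only in rows, so rows that repeat a pose let the fingers close. It gives the time, the measured TCP pose, the force and the opening at its end, in the units of the state.
- ctrl.read_state(): the state, without advancing time (a new reading comes with each control period).
- cams.get_image(name): name is "side" or "top"; returns a dict with "frame" (480x640x3 uint8, red, green, blue), "depth" (480x640 float32, mm along the optical axis (not along the pixel's ray), 0 where there is no reading), "intrinsics" (3x3 intrinsics, pixels), "cam_to_world" (4x4, takes a point from camera to world coordinates). Camera axes: x right, y down, z forward; pixel columns grow to the right and rows downward; lengths in mm; the calibration is good to about 2 mm. A picture is of the moment at which its call begins.
- ctrl.finish_job(): hands the job in, once; it reports no verdict.
Trained networks look in the newest picture that a camera, given by its name, has taken for a name from the list of things; names that differ only in an ending like _2 or _b are one class to them, and where a whole thing is asked for, a point or a joint stands for the part that bears it (a point fixed in the world has none). Each returns a list of dicts, best first, with "conf" (0 to 1); they miss things now and then, are a little off and sometimes report something else, mostly with a low value. They report only what shows in the picture. A call takes as long as a camera call. They do not tell look-alikes from the thing itself.
- cams.regions_of(camera, name): "pixels" (480x640 bool, what is visible of it) and "pixel" ([column, row] in pixels, amid what is visible of it).
The state is a dict: "clock": time; "qpos": joint angles; "qd": joint speeds; "tau": joint torques, N m; "eef_pos": TCP position; "tool_rot": TCP orientation; "force": force on the tool from outside, world axes, zero at the start; "torque": the same for the moment, N m; "width": finger opening in mm.
Only numpy, scipy, OpenCV 4.12 (cv2) and the standard library are available. Lean on these libraries where they do the work, as an engineer would, in place of code of your own. Each camera call takes 0.05 s, during which the arm holds its last target.

## Working session

There is one attempt and no reset: what is moved stays moved. The work goes in short steps, Python scripts to look and compute and a tool call to move; the robot and the scene stay as the last step left them, time stands still between calls to the robot, and variables do not carry over. Pictures are saved under pics/ and viewed, and the job is handed in when it is done.

Besides the shell and the picture viewer there is one more tool, called after "Call:" as name(argument=value, ...), one argument or row to a line, values as JSON. step_arm: Moves the arm, as the interface text tells. Its arguments: {"type":"object","properties":{"linear":{"type":"array"},"yaw":{"type":"array"},"gripper":{"type":"array"}},"required":["linear","yaw","gripper"]}

```bash
mkdir -p pics
cat > h.py <<'E'
import numpy as np,cv2
from cell import ctrl,cams
def save(n,im): cv2.imwrite('pics/'+n,cv2.cvtColor(im,cv2.COLOR_RGB2BGR))
def world(d):
    K=d['intrinsics'];T=d['cam_to_world'];z=d['depth'].astype(float)
    v,u=np.mgrid[0:480,0:640]
    P=np.stack([(u-K[0,2])*z/K[0,0],(v-K[1,2])*z/K[1,1],z,np.ones_like(z)],-1)
    W=(P@T.T)[...,:3]; W[z==0]=np.nan
    return W
E
python3 - <<'E'
from h import *
s=ctrl.read_state();print(s)
for n in['top','side']:
    d=cams.get_image(n);save(n+'0.png',d['frame']);print(n,d['intrinsics'],d['cam_to_world'])
E
```

```text
{'clock': 0.0, 'qpos': array([ 1.18720095,  0.62930198,  0.0384302 ,  1.51839446, -0.0270218 ,
        0.99631515, -0.02002294]), 'qd': array([ 0.00056322, -0.00035893,  0.0002095 , -0.00034574,  0.00084941,
        0.00065593,  0.00039174]), 'tau': array([ 1.60621357e-04, -5.63400757e+01,  1.22631066e+00, -1.93447298e+01,
        1.10860833e-02,  1.06756590e-02, -7.44649675e-08]), 'eef_pos': array([ 202.9614385 , -616.87493155,  255.40898312]), 'tool_rot': array([-3.14159102e+00,  1.90165595e-03, -1.25302684e+00]), 'force': array([0.10253551, 0.46087209, 0.08408867]), 'torque': array([ 0.02056133,  0.03834261, -0.01297129]), 'width': 85.3826748811228}
top [[470.34346058   0.         320.49628189]
 [  0.         470.34346058 241.67298359]
 [  0.           0.           1.        ]] [[-2.57556001e-03 -9.96039169e-01  8.88782351e-02  4.51534566e+02]
 [-9.99688904e-01  3.59626372e-04 -2.49392533e-02  1.48648505e+01]
 [ 2.48085101e-02 -8.89148180e-02 -9.95730231e-01  1.02398720e+03]
 [ 0.00000000e+00  0.00000000e+00  0.00000000e+00  1.00000000e+00]]
side [[489.97331131   0.         318.44041534]
 [  0.         489.97331131 234.09609698]
 [  0.           0.           1.        ]] [[-9.97807904e-01 -3.15844584e-02  5.81533273e-02  4.68480206e+02]
 [-6.44184860e-02  6.64801436e-01 -7.44237401e-01  6.97768024e+02]
 [-1.51540803e-02 -7.46352110e-01 -6.65378750e-01  6.69046263e+02]
 [ 0.00000000e+00  0.00000000e+00  0.00000000e+00  1.00000000e+00]]
```

View pics/top0.png

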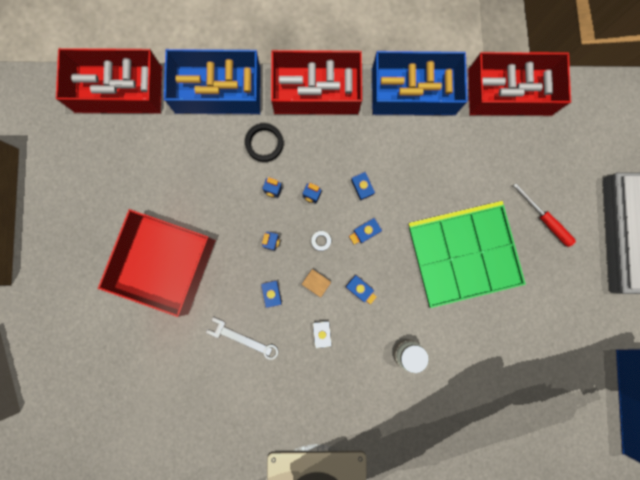

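View pics/side0.png

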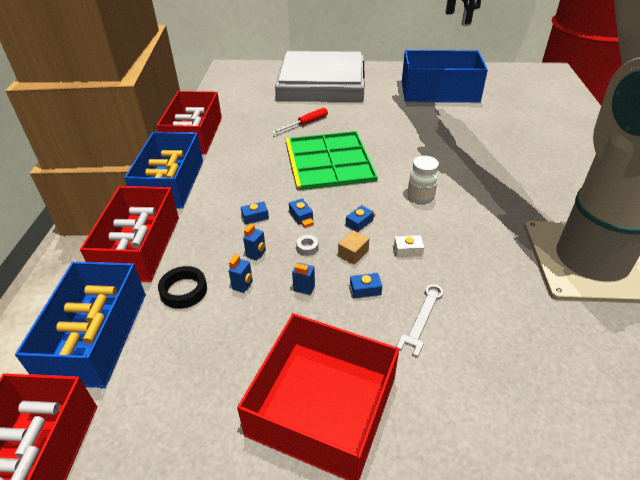

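```bash
cat >> h.py <<'E'
def scene(d):
    """colour blobs with world pos"""
    f=d['frame'];W=world(d);hsv=cv2.cvtColor(f,cv2.COLOR_RGB2HSV).astype(int)
    H,S,V=hsv[...,0],hsv[...,1],hsv[...,2]
    return f,W,H,S,V
E
python3 - <<'E'
from h import *
d=cams.get_image('top');f,W,H,S,V=scene(d)
save('top_crop.png',cv2.resize(f[165:355,235:405],None,fx=4,fy=3.1,interpolation=cv2.INTER_CUBIC)[:600])
# heights
m=np.zeros((480,640),bool);m[170:350,240:400]=1
obj=(m&(W[...,2]>8)).astype(np.uint8)
n,l,st,c=cv2.connectedComponentsWithStats(obj)
for i in range(1,n):
    if st[i,4]<30: continue
    q=W[l==i];z=q[:,2];top=np.nanpercentile(z,90)
    t=q[z>top-6]
    print(i,c[i].round(),st[i,4],'z90 %.0f max %.0f'%(top,np.nanmax(z)),'top c',np.nanmean(t,0).round(1))
    r=cv2.minAreaRect(t[:,:2].astype(np.float32));print('   rect',np.round(r[0],1),np.round(r[1],1),round(r[2],1))
for nm in['k1','k3','r1','collar','carton','tray','reject_bin']:
    print(nm,[(round(x['conf'],2),np.round(x['pixel'])) for x in cams.regions_of('top',nm)])
E
```

```text
1 [362. 185.] 411 z90 30 max 34 top c [ 663.9 -101.9   27. ]
   rect [ 664.  -102.1] [51.9 33.8] 24.5
2 [272. 187.] 295 z90 65 max 69 top c [663.7  90.7  64.9]
   rect [664.   90.7] [21.9 10.4] 67.1
3 [311. 193.] 283 z90 66 max 70 top c [651.6   6.1  65.5]
   rect [652.2   5.9] [21.6 10.4] 65.2
4 [366. 231.] 453 z90 30 max 36 top c [ 566.1 -110.8   27.1]
   rect [ 566.5 -111.1] [33.9 52. ] 31.0
5 [270. 241.] 267 z90 66 max 70 top c [543.8 103.8  65.6]
   rect [544.  103.9] [ 9.8 21.6] 73.1
6 [321. 240.] 232 z90 20 max 24 top c [544.2 -10.7  18. ]
   rect [544.1 -10.4] [41.3 40.9] 0.2
7 [316. 283.] 454 z90 37 max 40 top c [ 4.534e+02 -3.000e-01  3.500e+01]
   rect [ 4.535e+02 -2.000e-01] [49.9 39.8] 55.3
8 [361. 289.] 461 z90 30 max 37 top c [441.4 -93.3  27.4]
   rect [441.8 -92.8] [51.7 33.7] 50.0
9 [271. 294.] 413 z90 30 max 35 top c [430.6  94.6  27. ]
   rect [430.8  95. ] [51.9 33.7] 11.7
10 [322. 334.] 417 z90 30 max 36 top c [346.3 -12.1  27.1]
   rect [346.  -11.9] [52.  33.8] 4.4
19 [397. 346.] 44 z90 53 max 59 top c [ 320.9 -167.7   53.6]
   rect [ 321.1 -168.4] [2.1 6.1] 51.4
k1 [(0.96, array([360., 291.])), (0.64, array([315., 287.])), (0.63, array([311., 194.])), (0.62, array([270., 240.])), (0.51, array([270., 186.]))]
k3 [(0.96, array([360., 291.])), (0.64, array([315., 287.])), (0.63, array([311., 194.])), (0.62, array([270., 240.])), (0.51, array([270., 186.]))]
r1 [(0.74, array([363., 183.])), (0.69, array([323., 333.])), (0.51, array([268., 243.]))]
collar [(0.66, array([319., 237.])), (0.3, array([361., 186.]))]
carton [(0.75, array([315., 283.])), (0.27, array([367., 231.]))]
tray [(0.55, array([465., 253.])), (0.5, array([322., 247.]))]
reject_bin [(0.71, array([157., 261.]))]
```

View pics/top_crop.png

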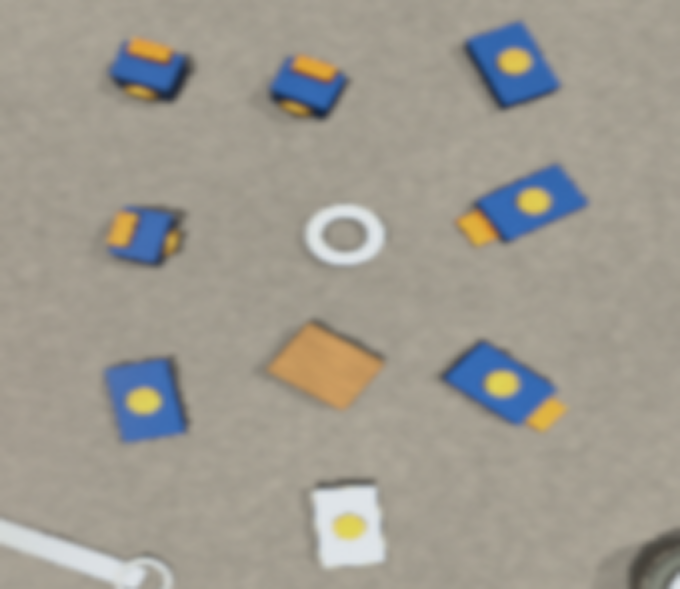

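```bash
cat >> h.py <<'E'
def plan(x,y,z,yaw,s=None):
    """tool-axis shift & yaw turn to reach world pose (yaw mod pi, tool down)"""
    s=s or ctrl.read_state();p=s['eef_pos'];w=s['tool_rot'][2]
    dx,dy,dz=x-p[0],y-p[1],z-p[2]
    lx=dx*np.cos(w)+dy*np.sin(w);ly=dx*np.sin(w)-dy*np.cos(w)
    dw=(yaw-w+np.pi/2)%np.pi-np.pi/2
    return [round(lx),round(ly),round(-dz)],round(-dw,2),'alt %.2f'%(-(dw-np.sign(dw)*np.pi)),'q7 %.2f'%s['qpos'][6]
E
python3 - <<'E'
from h import *
d=cams.get_image('top');f,W,H,S,V=scene(d)
g=(H>45)&(H<80)&(S>120);g[:,:400]=0
q=W[g&(W[...,2]>-5)];r=cv2.minAreaRect(q[:,:2].astype(np.float32));print('tray',r,np.nanpercentile(q[:,2],[5,50,95]))
y=(H>22)&(H<35)&(S>120);y[:,:400]=0;y[:190]=0;q=W[y];print('yellow',np.nanmean(q,0),cv2.minAreaRect(q[:,:2].astype(np.float32)))
b=((H<8)|(H>172))&(S>120);b[:,:90]=0;b[:,230:]=0;b[:200]=0
q=W[b&(W[...,2]>74)];print('bin',cv2.minAreaRect(q[:,:2].astype(np.float32)),np.nanmax(q[:,2]))
m=np.zeros((480,640),bool);m[170:350,240:400]=1
for nm,(u,v) in dict(ka=(366,231),kb=(361,289)).items():
    mm=m.copy();mm[:]=0;mm[v-25:v+25,u-25:u+25]=1
    o=mm&(H>5)&(H<28)&(S>120)&(W[...,2]<20)&(W[...,2]>3);bl=mm&(H>95)&(H<130)&(S>120)&(W[...,2]>20)
    a=np.nanmean(W[o],0);c=np.nanmean(W[bl],0);print(nm,a,c,np.arctan2(a[1]-c[1],a[0]-c[0]))
for nm,(u,v) in dict(s1=(272,187),s2=(312,193),s3=(271,241)).items():
    mm=m.copy();mm[:]=0;mm[v-20:v+20,u-20:u+20]=1
    for lo,hi in((60,80),(46,58)):
        q=W[mm&(W[...,2]>lo)&(W[...,2]<hi)];print(nm,lo,np.nanmean(q,0).round(1),cv2.minAreaRect(q[:,:2].astype(np.float32)))
t=np.zeros_like(m);t[120:165,240:290]=1;q=W[t&(W[...,2]>5)];print('tire',q.min(0),q.max(0))
E
```

```text
tray ((512.2837524414062, -327.641357421875), (177.74588012695312, 214.7615966796875), 13.371419906616211) [ 1.56955774  4.84635538 14.29176513]
yellow [ 604.52388831 -305.72350194   14.23886687] ((603.2528686523438, -307.0795593261719), (7.000454425811768, 213.09031677246094), 14.375597953796387)
bin ((495.4786376953125, 325.4975280761719), (171.21937561035156, 170.22286987304688), 70.85149383544922) 85.02535834832793
ka [549.62149908 -83.1572255    9.97587103] [ 565.21850892 -110.29319085   26.21751236] 2.092459706011722
kb [ 419.60332138 -118.93630093   10.66932793] [442.15083798 -91.59932596  25.9881833 ] -2.260476913421538
s1 60 [663.5  90.5  65.8] ((664.0332641601562, 90.60533905029297), (20.942792892456055, 10.087885856628418), 69.10880279541016)
s1 46 [653.7  93.9  51.7] ((656.4286499023438, 93.68710327148438), (34.341732025146484, 25.179224014282227), 71.62623596191406)
s2 60 [651.6   5.8  65.9] ((651.9052734375, 6.012319087982178), (21.466630935668945, 10.03697681427002), 65.26537322998047)
s2 46 [642.3  10.1  51.9] ((644.647216796875, 9.419188499450684), (34.218177795410156, 25.905479431152344), 66.34477996826172)
s3 60 [544.1 103.9  65.4] ((544.3526000976562, 103.80677032470703), (9.986106872558594, 21.552709579467773), 78.13258361816406)
s3 46 [540.9  93.6  51.7] ((542.2445678710938, 95.94129943847656), (25.87139320373535, 33.7828483581543), 74.83409881591797)
tire [718.96758243  62.99672824   5.02239213] [800.8028907  155.28210845  29.76140588]
```

```bash
cat >> h.py <<'E'
TR=np.array([512.3,-327.6]);TA=0.24
def cellpos(i,off=-7):
    l=np.array([(-44 if i<3 else 44)+off,(-70,0,70)[i%3]])
    c,s=np.cos(TA),np.sin(TA)
    return TR+np.array([[c,-s],[s,c]])@l
E
python3 -c "
from h import *
print(plan(566,-111,150,.54)); print(*[cellpos(i).round(1) for i in range(6)])"
```

```text
([-368, -503, 106], np.float64(1.35), 'alt -1.79', 'q7 -0.02')
[ 479.4 -407.7] [ 462.8 -339.7] [ 446.1 -271.7] [ 564.9 -386.8] [ 548.2 -318.8] [ 531.6 -250.8]
```

Call:
step_arm(
  linear=[
    [-368,-503,106],
    [-368,-503,106],
    [-368,-503,106],
    [-368,-503,106],
    [-368,-503,106],
    [-368,-503,106],
    [-368,-503,106],
    [-368,-503,106],
  ],
  yaw=[-1.79,-1.79,-1.79,-1.79,-1.79,-1.79,-1.79,-1.79],
  gripper=[0.5,0.5,0.5,0.5,0.5,0.5,0.5,0.5],
)

```text
clock: 1.22
eef_pos: [395.4, -348.8, 200.5]
tool_rot: [3.141, -0.001, -0.247]
force: [1.0, -0.1, -0.5]
width: 64.1
```

```bash
python3 -c "
from h import *
s=ctrl.read_state();print(s['tool_rot'],s['qpos'][6]);print(plan(566.3,-111,150,.54))"
```

```text
[ 3.14116438e+00 -8.95785069e-04 -2.47248754e-01] 0.24002402666293304
([108, -272, 51], np.float64(-0.79), 'alt 2.35', 'q7 0.24')
```

Call:
step_arm(
  linear=[
    [108,-272,51],
    [108,-272,51],
    [108,-272,51],
    [108,-272,51],
    [108,-272,51],
    [108,-272,51],
    [108,-272,51],
    [108,-272,51],
  ],
  yaw=[-0.79,-0.79,-0.79,-0.79,-0.79,-0.79,-0.79,-0.79],
  gripper=[0.5,0.5,0.5,0.5,0.5,0.5,0.5,0.5],
)

```text
clock: 1.88
eef_pos: [571.7, -104.6, 149.1]
tool_rot: [-3.138, -0.008, 0.548]
force: [1.0, 0.6, -0.3]
width: 64.3
```

Run:
```python
from h import *
d=cams.get_image('side');save('side1.png',d['frame'])
s=ctrl.read_state();print(s['eef_pos'],s['tool_rot'],s['qpos'][6],s['qd']);print(plan(566.3,-111,36,.54))
```

```text
[ 570.17586723 -107.24678408  149.09216785] [-3.13920958 -0.00470474  0.54528945] 0.32861085009423097 [ 0.06653583 -0.02880778  0.06274082  0.04230245  0.01318297  0.02247766
  0.0224353 ]
([-5, 1, 113], np.float64(0.01), 'alt -3.14', 'q7 0.33')
```

View pics/side1.png

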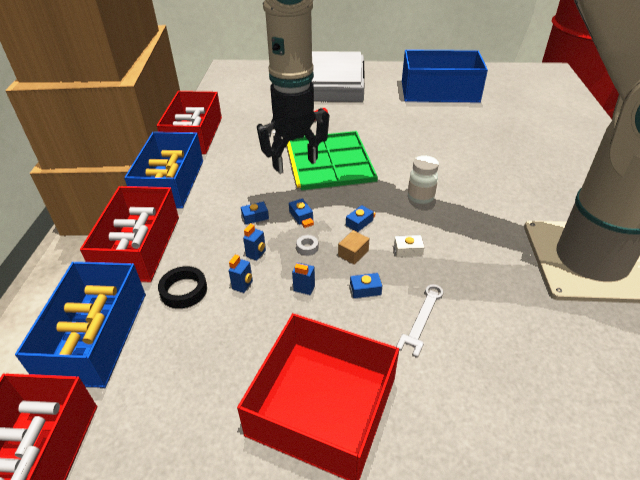

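Call:
step_arm(
  linear=[
    [0,0,0],
    [0,0,0],
    [0,0,0],
    [0,0,40],
    [0,0,70],
    [0,0,70],
    [0,0,70],
  ],
  yaw=[0,0,0,0,0,0,0],
  gripper=[0.4,0.4,0.4,0.4,0.4,0.4,0.4],
)

```text
clock: 2.52
eef_pos: [565.5, -115.3, 78.8]
tool_rot: [-3.14, 0.003, 0.535]
force: [0.4, -0.3, 0.4]
width: 60.0
```

Run:
```python
from h import *
d=cams.get_image('side');W=world(d)
f=d['frame'];save('side2.png',cv2.resize(f[120:270,220:400],None,fx=4,fy=4,interpolation=cv2.INTER_CUBIC))
s=ctrl.read_state();print(s['eef_pos'],s['tool_rot'],s['qpos'][6]);print(plan(566.3,-111,36,.54))
```

```text
[ 567.06089058 -115.05419641   80.22010645] [3.14118505e+00 4.36513361e-05 5.35270352e-01] 0.2774234286856763
([1, -4, 44], np.float64(-0.0), 'alt 3.14', 'q7 0.28')
```

View pics/side2.png

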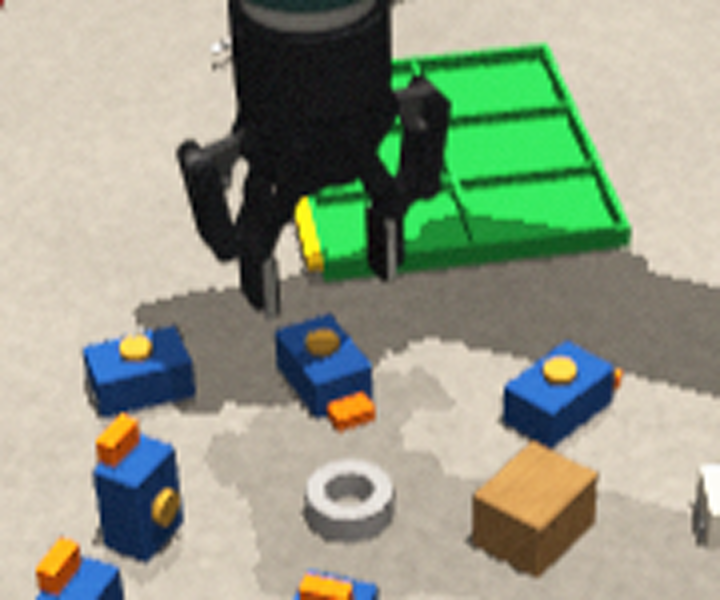

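Run:
```python
from h import *
d=cams.get_image('side');W=world(d)
V=d['frame'].max(-1)
for (u0,u1,v0,v1) in((280,292,180,200),(310,324,178,192)):
    q=W[v0:v1,u0:u1].reshape(-1,3);k=(V[v0:v1,u0:u1].ravel()<150)&(q[:,2]>35)&(abs(q[:,0]-567)<60)&(abs(q[:,1]+115)<60)
    q=q[k];print(q[np.argsort(q[:,2])][:4].round(0))
```

```text
[[597. -90.  60.]
 [599. -93.  60.]
 [591. -90.  60.]
 [594. -86.  61.]]
[[ 547. -137.   58.]
 [ 545. -134.   58.]
 [ 542. -128.   59.]
 [ 540. -123.   61.]]
```

Call:
step_arm(
  linear=[
    [1,-4,25],
    [1,-4,45],
    [1,-4,45],
    [1,-4,45],
    [1,-4,45],
    [1,-4,45],
    [1,-4,45],
    [1,-4,45],
  ],
  yaw=[0,0,0,0,0,0,0,0],
  gripper=[0.4,0.4,0.4,-1,-1,-1,-1,-1],
)

```text
clock: 3.28
eef_pos: [567.5, -110.4, 36.7]
tool_rot: [3.139, -0.003, 0.537]
force: [-1.0, -0.1, 7.0]
width: 32.3
```

Call:
step_arm(
  linear=[
    [0,0,0],
    [0,0,-30],
    [0,0,-65],
    [0,0,-65],
    [0,0,-65],
  ],
  yaw=[0,0,0,0,0,0],
  gripper=[-1,-1,-1,-1,-1],
)

```text
invalid input at $.yaw: expected 5 entries
```

Call:
step_arm(
  linear=[
    [0,0,-32],
    [0,0,-64],
    [-20,20,-64],
    [-40,40,-64],
    [-60,60,-64],
    [-80,80,-64],
    [-103,102,-64],
    [-103,102,-64],
  ],
  yaw=[0,0,0.12,0.24,0.36,0.48,0.6,0.72],
  gripper=[-1,-1,-1,-1,-1,-1,-1,-1],
)

```text
clock: 3.95
eef_pos: [526.6, -259.7, 99.5]
tool_rot: [3.135, -0.001, -0.199]
force: [-0.4, -1.3, -1.3]
width: 32.2
```

Call:
step_arm(
  linear=[
    [0,0,0],
    [0,0,0],
    [0,0,0],
    [0,0,0],
    [0,0,0],
    [0,0,0],
    [0,0,0],
    [0,0,0],
  ],
  yaw=[1.15,1.15,1.15,1.15,1.15,1.15,1.15,1.15],
  gripper=[-1,-1,-1,-1,-1,-1,-1,-1],
)

```text
clock: 4.62
eef_pos: [530.1, -250.3, 99.5]
tool_rot: [-3.14, -0.0, -1.189]
force: [0.1, -0.1, -1.1]
width: 32.8
```

Run:
```python
from h import *
s=ctrl.read_state();print(s['eef_pos'],s['tool_rot'],s['qpos'][6],s['width']);print(plan(531.6,-250.8,42,-1.33))
```

```text
[ 530.08665397 -250.26148167   99.53089949] [-3.13980249e+00 -3.97449944e-04 -1.18911099e+00] -0.7025681623085533 32.842774837580016
([1, -1, 58], np.float64(0.14), 'alt -3.00', 'q7 -0.70')
```

Call:
step_arm(
  linear=[
    [1,-1,20],
    [1,-1,45],
    [1,-1,58],
    [1,-1,58],
    [1,-1,58],
    [1,-1,58],
    [1,-1,58],
    [1,-1,58],
  ],
  yaw=[0.14,0.14,0.14,0.14,0.14,0.14,0.14,0.14],
  gripper=[-1,-1,-1,-1,-1,-1,0.2,0.2],
)

```text
clock: 5.28
eef_pos: [531.2, -251.1, 41.0]
tool_rot: [-3.141, -0.0, -1.323]
force: [0.6, -1.2, 0.8]
width: 51.1
```

Call:
step_arm(
  linear=[
    [0,0,0],
    [0,0,0],
    [0,0,-40],
    [0,0,-80],
    [0,0,-100],
    [0,0,-100],
    [0,0,-100],
  ],
  yaw=[0,0,0,0,0,0,0],
  gripper=[0.2,0.2,0.2,0.4,0.4,0.4,0.4],
)

```text
clock: 5.87
eef_pos: [531.7, -251.2, 141.9]
tool_rot: [-3.139, -0.002, -1.323]
force: [0.8, -0.6, -1.3]
width: 60.0
```

Run:
```python
from h import *
s=ctrl.read_state();print(s['eef_pos'],s['tool_rot'],s['qpos'][6],s['width']);print(plan(441.7,-93,150,-.7))
d=cams.get_image('side');save('side3.png',d['frame'])
```

```text
[ 531.68463203 -251.17049894  141.85525665] [-3.13909372e+00 -1.77706474e-03 -1.32279748e+00] -0.8024345448715263 59.99184928530941
([-175, 48, -8], np.float64(-0.62), 'alt 2.52', 'q7 -0.80')
```

View pics/side3.png

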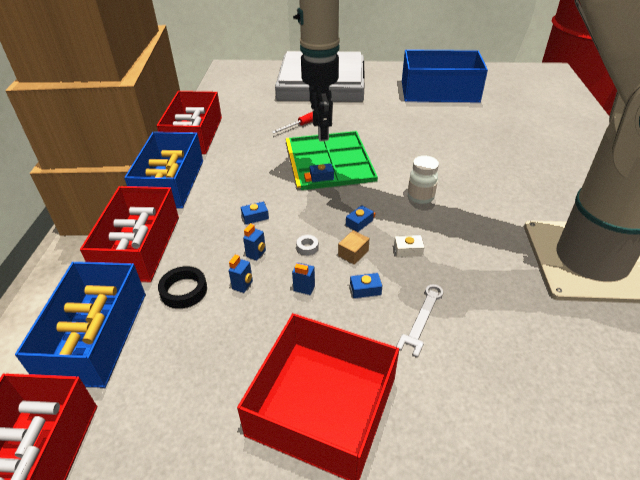

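Call:
step_arm(
  linear=[
    [-35,10,0],
    [-70,19,0],
    [-105,29,0],
    [-140,38,0],
    [-175,48,0],
    [-175,48,30],
    [-175,48,62],
    [-175,48,62],
  ],
  yaw=[-0.12,-0.24,-0.36,-0.48,-0.62,-0.62,-0.62,-0.62],
  gripper=[0.4,0.4,0.4,0.4,0.4,0.4,0.4,0.4],
)

```text
clock: 6.58
eef_pos: [437.3, -91.5, 73.3]
tool_rot: [3.136, 0.01, -0.701]
force: [-0.1, -0.0, -0.1]
width: 59.9
```

```bash
cat > look.py <<'E'
from h import *
import sys
# re-measure flat block near given x y
def block(x,y,d=None,R=45):
    d=d or cams.get_image('top');f,W,H,S,V=scene(d)
    m=(abs(W[...,0]-x)<R)&(abs(W[...,1]-y)<R)&(H>95)&(H<130)&(S>100)&(W[...,2]>19)&(W[...,2]<34)
    t=(abs(W[...,0]-x)<R+15)&(abs(W[...,1]-y)<R+15)&(H>5)&(H<20)&(S>150)&(W[...,2]>3)&(W[...,2]<16)
    q=W[m];r=cv2.minAreaRect(q[:,:2].astype(np.float32))
    print('block',np.round(r[0],1),np.round(r[1],1),round(r[2],1),'mean',q.mean(0).round(1),len(q),'tab',W[t].mean(0).round(1) if t.sum() else None,t.sum())
E
python3 - <<'E'
from look import *
s=ctrl.read_state();print(s['eef_pos'],s['tool_rot'],s['qpos'][6],s['width']);print(plan(441.7,-93,35,-.7))
d=cams.get_image('top');save('top1.png',d['frame'][150:380,200:560])
E
```

```text
[437.25921021 -91.51277769  73.33849947] [ 3.13611708  0.01013375 -0.70142686] -0.59163472646328 59.908875129040204
([4, -2, 38], np.float64(-0.0), 'alt 3.14', 'q7 -0.59')
```

View pics/top1.png

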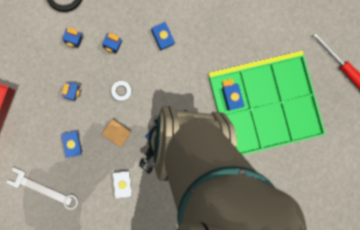

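Call:
step_arm(
  linear=[
    [0,0,0],
    [0,0,25],
    [0,0,44],
    [0,0,44],
    [0,0,44],
    [0,0,44],
    [0,0,44],
    [0,0,44],
  ],
  yaw=[0,0,0,0,0,0,0,0],
  gripper=[0.4,0.4,0.4,0.4,-1,-1,-1,-1],
)

```text
clock: 7.3
eef_pos: [442.0, -93.9, 35.6]
tool_rot: [3.141, -0.002, -0.704]
force: [-0.3, 0.1, -1.2]
width: 32.4
```

Run:
```python
from look import *
s=ctrl.read_state();print(s['eef_pos'],s['tool_rot'],s['qpos'][6],s['width']);print(plan(*cellpos(2),100,-.7+2.51))
```

```text
[441.96901967 -93.85353245  35.59164185] [ 3.14147328e+00 -1.87366117e-03 -7.04335473e-01] -1.3269435807800467 32.370921572675556
([118, 133, -64], np.float64(0.63), 'alt -2.51', 'q7 -1.33')
```

Call:
step_arm(
  linear=[
    [0,0,-32],
    [0,0,-64],
    [30,33,-64],
    [59,66,-64],
    [88,100,-64],
    [118,133,-64],
    [118,133,-64],
    [118,133,-64],
  ],
  yaw=[0,0,-0.12,-0.24,-0.36,-0.48,-0.6,-0.72],
  gripper=[-1,-1,-1,-1,-1,-1,-1,-1],
)

```text
clock: 7.97
eef_pos: [443.9, -276.7, 98.8]
tool_rot: [3.139, 0.002, 0.014]
force: [-0.6, 0.2, -0.7]
width: 32.7
```

Call:
step_arm(
  linear=[
    [0,0,0],
    [0,0,0],
    [0,0,0],
    [0,0,0],
    [0,0,0],
    [0,0,0],
    [0,0,0],
    [0,0,0],
  ],
  yaw=[-0.12,-0.24,-0.36,-0.48,-0.6,-0.72,-0.84,-0.96],
  gripper=[-1,-1,-1,-1,-1,-1,-1,-1],
)

```text
clock: 8.63
eef_pos: [444.6, -270.7, 99.0]
tool_rot: [-3.14, 0.002, 0.984]
force: [0.4, 0.8, 0.1]
width: 32.8
```

Call:
step_arm(
  linear=[
    [0,0,0],
    [0,0,0],
    [0,0,0],
    [0,0,0],
    [0,0,0],
    [0,0,0],
    [0,0,0],
    [0,0,0],
  ],
  yaw=[-0.12,-0.24,-0.36,-0.48,-0.6,-0.72,-0.83,-0.83],
  gripper=[-1,-1,-1,-1,-1,-1,-1,-1],
)

```text
clock: 9.3
eef_pos: [444.5, -270.6, 98.5]
tool_rot: [-3.139, -0.001, 1.81]
force: [-0.6, 0.0, -1.6]
width: 32.4
```

Run:
```python
from look import *
s=ctrl.read_state();print(s['eef_pos'],s['tool_rot'],s['qpos'][6],s['width']);print(plan(*cellpos(2),41,-.7+2.51))
```

```text
[ 444.4724107  -270.64116213   98.52054463] [-3.13877985e+00 -1.18158206e-03  1.81042085e+00] 1.269159772824727 32.38129895363275
([-1, 1, 58], np.float64(0.0), 'alt -3.14', 'q7 1.27')
```

Call:
step_arm(
  linear=[
    [-1,1,20],
    [-1,1,45],
    [-1,1,58],
    [-1,1,58],
    [-1,1,58],
    [-1,1,58],
    [-1,1,58],
  ],
  yaw=[0,0,0,0,0,0,0],
  gripper=[-1,-1,-1,-1,-1,0.2,0.2],
)

```text
clock: 9.88
eef_pos: [446.8, -271.6, 41.0]
tool_rot: [-3.141, 0.001, 1.806]
force: [-0.5, 1.0, -0.8]
width: 51.4
```

Call:
step_arm(
  linear=[
    [0,0,0],
    [0,0,0],
    [0,0,-40],
    [0,0,-80],
    [0,0,-110],
    [0,0,-110],
    [0,0,-110],
  ],
  yaw=[0,0,0,0,0,0,0],
  gripper=[0.2,0.2,0.2,0.4,0.4,0.4,0.4],
)

```text
clock: 10.47
eef_pos: [447.5, -272.0, 152.3]
tool_rot: [3.139, 0.003, 1.806]
force: [-0.0, 0.3, -0.4]
width: 59.7
```

Run:
```python
from look import *
s=ctrl.read_state();print(s['eef_pos'],s['tool_rot'],s['qpos'][6],s['width']);print(plan(664,-102,150,-1.14))
d=cams.get_image('side');save('side4.png',d['frame'])
```

```text
[ 447.51304115 -271.987156    152.25213134] [3.13929876e+00 2.78136033e-03 1.80632070e+00] 1.3461451336420769 59.65574623232959
([115, 250, 2], np.float64(-0.2), 'alt 2.95', 'q7 1.35')
```

View pics/side4.png

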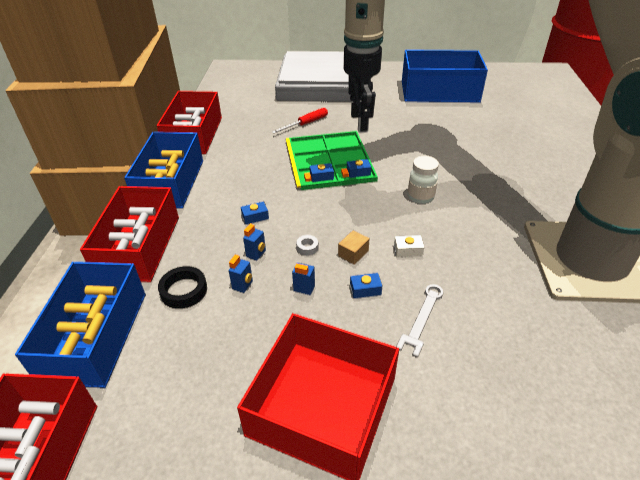

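Call:
step_arm(
  linear=[
    [17,36,0],
    [33,71,0],
    [50,107,0],
    [66,143,0],
    [83,178,0],
    [99,214,0],
    [115,250,2],
    [115,250,2],
  ],
  yaw=[-0.1,-0.2,-0.2,-0.2,-0.2,-0.2,-0.2,-0.2],
  gripper=[0.4,0.4,0.4,0.4,0.4,0.4,0.4,0.4],
)

```text
clock: 11.18
eef_pos: [666.7, -92.4, 147.1]
tool_rot: [3.136, -0.005, 2.015]
force: [-0.4, 0.7, 0.5]
width: 59.3
```

Call:
step_arm(
  linear=[
    [0,0,0],
    [0,0,0],
    [0,0,30],
    [0,0,60],
    [0,0,70],
    [0,0,70],
    [0,0,70],
    [0,0,70],
  ],
  yaw=[0,0,0,0,0,0,0,0],
  gripper=[0.4,0.4,0.4,0.4,0.4,0.4,0.4,0.4],
)

```text
clock: 11.85
eef_pos: [663.5, -101.5, 80.1]
tool_rot: [3.139, 0.0, 2.006]
force: [-1.2, 0.5, 0.0]
width: 60.0
```

Run:
```python
from look import *
d=cams.get_image('side');f,W,H,S,V=scene(d);save('side5.png',d['frame'][130:330,180:460])
s=ctrl.read_state();print(s['eef_pos'],s['tool_rot'],s['qpos'][6],s['width']);print(plan(664,-102,35,2.0))
```

```text
[ 663.73187676 -101.30553029   80.38391004] [3.13898367e+00 8.46957561e-04 2.00635622e+00] 1.3247124115501323 59.87263768183305
([-1, 0, 45], np.float64(0.01), 'alt -3.14', 'q7 1.32')
```

View pics/side5.png

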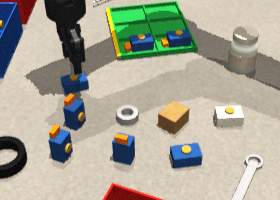

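Call:
step_arm(
  linear=[
    [-1,0,25],
    [-1,0,45],
    [-1,0,45],
    [-1,0,45],
    [-1,0,45],
    [-1,0,45],
    [-1,0,45],
  ],
  yaw=[0,0,0,0,0,0,0],
  gripper=[0.4,0.4,0.4,-1,-1,-1,-1],
)

```text
clock: 12.48
eef_pos: [664.0, -101.8, 34.7]
tool_rot: [3.14, 0.001, 2.007]
force: [0.4, -0.4, 3.1]
width: 32.5
```

Call:
step_arm(
  linear=[
    [0,0,0],
    [0,0,-35],
    [0,0,-75],
    [0,0,-120],
    [40,2,-125],
    [80,5,-125],
    [120,7,-125],
    [160,9,-125],
  ],
  yaw=[0,0,0,0,0,0,0,0],
  gripper=[-1,-1,-1,-1,-1,-1,-1,-1],
)

```text
clock: 13.15
eef_pos: [603.0, 47.7, 159.1]
tool_rot: [3.141, 0.001, 2.006]
force: [1.1, 0.2, -1.2]
width: 32.8
```

Call:
step_arm(
  linear=[
    [40,2,0],
    [80,5,0],
    [120,7,0],
    [160,9,0],
    [200,11,0],
    [240,14,0],
    [280,17,0],
    [298,18,0],
  ],
  yaw=[0,0,0,0,0,0,0,0],
  gripper=[-1,-1,-1,-1,-1,-1,-1,-1],
)

```text
clock: 13.82
eef_pos: [490.8, 330.6, 159.6]
tool_rot: [3.14, -0.005, 2.014]
force: [-0.4, 0.0, -0.9]
width: 32.2
```

Call:
step_arm(
  linear=[
    [0,0,0],
    [0,0,0],
    [0,0,20],
    [0,0,50],
    [0,0,50],
    [0,0,50],
  ],
  yaw=[0,0,0,0,0,0],
  gripper=[-1,-1,-1,-1,-1,-1],
)

```text
clock: 14.32
eef_pos: [494.4, 322.0, 107.3]
tool_rot: [-3.138, 0.002, 2.005]
force: [0.2, -0.4, 0.9]
width: 32.8
```

Call:
step_arm(
  linear=[
    [-25,0,20],
    [-25,0,35],
    [-25,0,35],
    [-25,0,35],
    [-25,0,35],
    [-25,0,0],
    [-25,0,-40],
    [-25,0,-50],
  ],
  yaw=[0,0,0,0,0,0,0,0],
  gripper=[-1,-1,-1,0.4,0.4,0.4,0.4,0.4],
)

```text
clock: 14.98
eef_pos: [505.8, 306.0, 165.5]
tool_rot: [3.132, -0.004, 2.009]
force: [0.9, 0.3, 1.0]
width: 59.9
```

Run:
```python
from look import *
d=cams.get_image('side');save('side6.png',d['frame'])
d=cams.get_image('top');save('top2.png',d['frame'])
block(430.8,95,d)
s=ctrl.read_state();print(s['eef_pos'],s['tool_rot'],s['qpos'][6],s['width']);print(plan(430.8,95,150,-1.37+np.pi))
```

```text
block [0. 0.] [0. 0.] 0.0 mean [nan nan nan] 0 tab None 0
[505.78608432 304.52421737 162.98159614] [ 3.13397269e+00 -2.02270705e-03  2.00811505e+00] 0.596159935606169 60.145529573649945
([-158, -157, 13], np.float64(0.24), 'alt -2.91', 'q7 0.60')look.py:9: RuntimeWarning: Mean of empty slice.
  print('block',np.round(r[0],1),np.round(r[1],1),round(r[2],1),'mean',q.mean(0).round(1),len(q),'tab',W[t].mean(0).round(1) if t.sum() else None,t.sum())
  ret = um.true_divide(
```

View pics/side6.png

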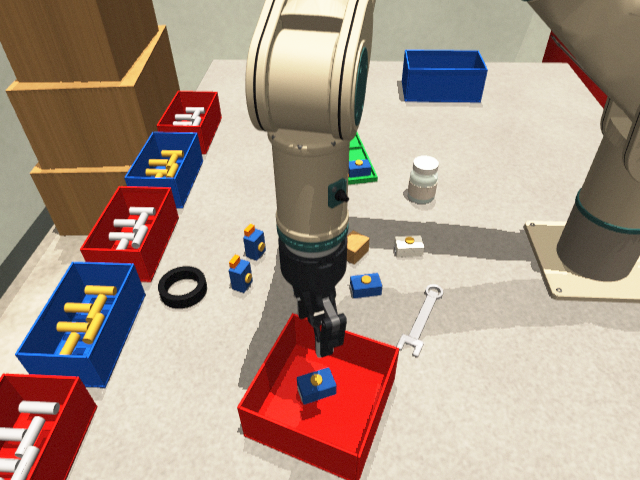

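View pics/top2.png

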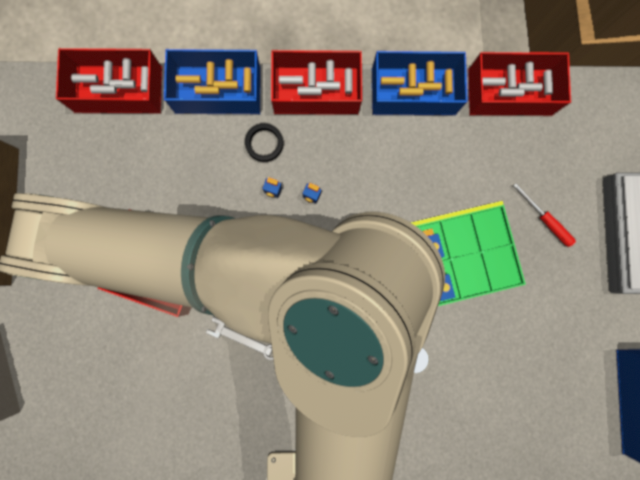

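Call:
step_arm(
  linear=[
    [-27,-27,0],
    [-54,-54,0],
    [-81,-81,0],
    [-108,-107,0],
    [-135,-134,0],
    [-154,-153,0],
    [-154,-153,30],
    [-154,-153,70],
  ],
  yaw=[0.12,0.24,0.24,0.24,0.24,0.24,0.24,0.24],
  gripper=[0.4,0.4,0.4,0.4,0.4,0.4,0.4,0.4],
)

```text
clock: 15.75
eef_pos: [432.8, 95.6, 89.5]
tool_rot: [3.136, 0.001, 1.762]
force: [2.8, 1.4, -1.0]
width: 59.8
```

Call:
step_arm(
  linear=[
    [0,0,0],
    [0,0,0],
    [0,0,0],
  ],
  yaw=[0,0,0],
  gripper=[0.4,0.4,0.4],
)

```text
clock: 16.0
eef_pos: [431.4, 99.0, 89.6]
tool_rot: [3.141, -0.001, 1.769]
force: [-0.2, -0.2, -0.1]
width: 59.5
```

Run:
```python
from look import *
d=cams.get_image('side');save('side7.png',d['frame'][150:400,200:500])
f,W,H,S,V=scene(d)
m=(abs(W[...,0]-431)<45)&(abs(W[...,1]-95)<45)&(H>95)&(H<130)&(S>100)&(W[...,2]>22)
print(W[m].mean(0),cv2.minAreaRect(W[m][:,:2].astype(np.float32)))
s=ctrl.read_state();print(s['eef_pos'],s['tool_rot'],s['qpos'][6],s['width']);print(plan(430.8,95,35,-1.37+np.pi))
```

```text
[432.30916767 105.5649404   50.94935197] ((426.329345703125, 112.79840850830078), (53.101287841796875, 75.67242431640625), 80.16374206542969)
[431.84927053  99.05529514  90.02225047] [ 3.13921747e+00 -1.00536786e-03  1.76863100e+00] 0.3202120748956535 59.987013954899986
([-4, -2, 55], np.float64(-0.0), 'alt 3.14', 'q7 0.32')
```

View pics/side7.png

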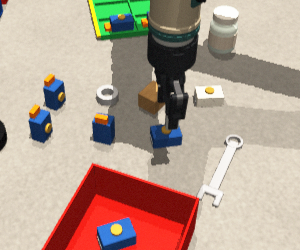

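Call:
step_arm(
  linear=[
    [-4,-2,25],
    [-4,-2,55],
    [-4,-2,55],
    [-4,-2,55],
    [-4,-2,55],
    [-4,-2,55],
    [-4,-2,55],
    [-4,-2,55],
  ],
  yaw=[0,0,0,0,0,0,0,0],
  gripper=[0.4,0.4,0.4,0.4,-1,-1,-1,-1],
)

```text
clock: 16.72
eef_pos: [431.1, 94.2, 35.5]
tool_rot: [3.138, -0.001, 1.768]
force: [-0.8, -0.6, 9.5]
width: 32.7
```

Run:
```python
from look import *
s=ctrl.read_state();print(s['eef_pos'],s['tool_rot'],s['qpos'][6],s['width']);print(plan(480,355,160,1.77))
```

```text
[431.06116486  94.17167555  35.51578856] [ 3.13788457e+00 -5.88483312e-04  1.76757342e+00] 0.1728139417342801 32.679175083609294
([246, 99, -124], np.float64(-0.0), 'alt 3.14', 'q7 0.17')
```

Call:
step_arm(
  linear=[
    [0,0,-35],
    [0,0,-75],
    [0,0,-115],
    [35,14,-124],
    [70,28,-124],
    [105,42,-124],
    [140,56,-124],
    [175,70,-124],
  ],
  yaw=[0,0,0,0,0,0,0,0],
  gripper=[-1,-1,-1,-1,-1,-1,-1,-1],
)

```text
clock: 17.38
eef_pos: [464.8, 280.1, 159.0]
tool_rot: [3.14, -0.0, 1.767]
force: [0.4, 0.1, -1.3]
width: 32.6
```

Call:
step_arm(
  linear=[
    [35,14,0],
    [71,29,0],
    [71,29,0],
    [71,29,30],
    [71,29,65],
    [71,29,85],
    [71,29,85],
    [71,29,85],
  ],
  yaw=[0,0,0,0,0,0,0,0],
  gripper=[-1,-1,-1,-1,-1,-1,-1,-1],
)

```text
clock: 18.05
eef_pos: [478.7, 353.6, 72.9]
tool_rot: [-3.141, -0.0, 1.767]
force: [0.6, 0.8, -0.1]
width: 32.6
```

Call:
step_arm(
  linear=[
    [0,0,0],
    [0,0,0],
    [0,0,-40],
    [0,0,-80],
    [0,0,-120],
    [0,0,-120],
    [0,0,-120],
  ],
  yaw=[0,0,0,0,0,0,0],
  gripper=[0.4,0.4,0.4,0.4,0.4,0.4,0.4],
)

```text
clock: 18.63
eef_pos: [480.3, 355.6, 197.1]
tool_rot: [3.135, -0.004, 1.767]
force: [0.1, -0.4, -0.8]
width: 59.8
```

Run:
```python
from look import *
d=cams.get_image('side');save('side8.png',d['frame'])
f,W,H,S,V=scene(d)
s=ctrl.read_state();print(s['eef_pos'],s['tool_rot'],s['qpos'][6],s['width']);print(plan(542.2,96,160,-.19+np.pi))
```

```text
[479.80334561 354.20465768 194.86067429] [ 3.13770944e+00 -1.03284169e-03  1.76671763e+00] 0.3521994426565391 59.752624210552874
([-265, 11, 35], np.float64(-1.18), 'alt 1.96', 'q7 0.35')
```

View pics/side8.png

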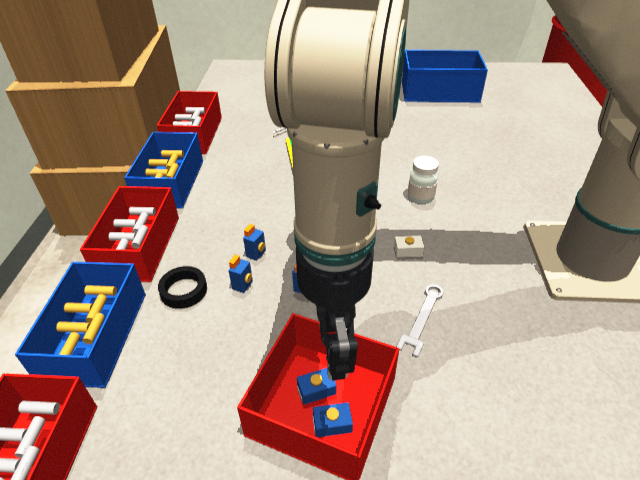

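Run:
```python
from look import *
s=ctrl.read_state();print(s['eef_pos'],s['tool_rot']);print(plan(532.9,61.2,150,2.88))
```

```text
[479.80334561 354.20465768 194.86067429] [ 3.13770944e+00 -1.03284169e-03  1.76671763e+00]
([-298, -5, 45], np.float64(-1.11), 'alt 2.03', 'q7 0.35')
```

Call:
step_arm(
  linear=[
    [-40,-1,0],
    [-80,-1,0],
    [-120,-2,0],
    [-160,-2,10],
    [-200,-3,20],
    [-240,-4,30],
    [-280,-5,45],
    [-298,-5,45],
  ],
  yaw=[-0.12,-0.24,-0.36,-0.48,-0.6,-0.72,-0.84,-0.96],
  gripper=[-1,-1,-1,-1,-1,-1,-1,-1],
)

```text
clock: 19.35
eef_pos: [531.0, 53.3, 143.6]
tool_rot: [-3.134, -0.003, 2.727]
force: [-0.2, -0.5, -0.3]
width: 0.2
```

Call:
step_arm(
  linear=[
    [0,0,0],
    [0,0,0],
    [0,0,0],
    [0,0,0],
  ],
  yaw=[-0.12,-0.15,-0.15,-0.15],
  gripper=[-1,-1,-1,-1],
)

```text
clock: 19.68
eef_pos: [531.9, 60.3, 147.0]
tool_rot: [-3.141, -0.001, 2.876]
force: [-0.0, 0.2, 0.1]
width: 0.2
```

Run:
```python
from look import *
d=cams.get_image('side');save('side9.png',cv2.resize(d['frame'][180:380,200:460],None,fx=3,fy=3))
s=ctrl.read_state();print(s['eef_pos'],s['tool_rot'],s['qpos'][6],s['width']);print(plan(532.9,61.2,68,2.88))
```

```text
[531.95609646  60.61826182 147.11896005] [-3.14127880e+00 -6.41969687e-04  2.87643872e+00] 1.7384666323262943 -0.0007853558050831721
([-1, 1, 79], np.float64(-0.0), 'alt 3.14', 'q7 1.74')
```

View pics/side9.png

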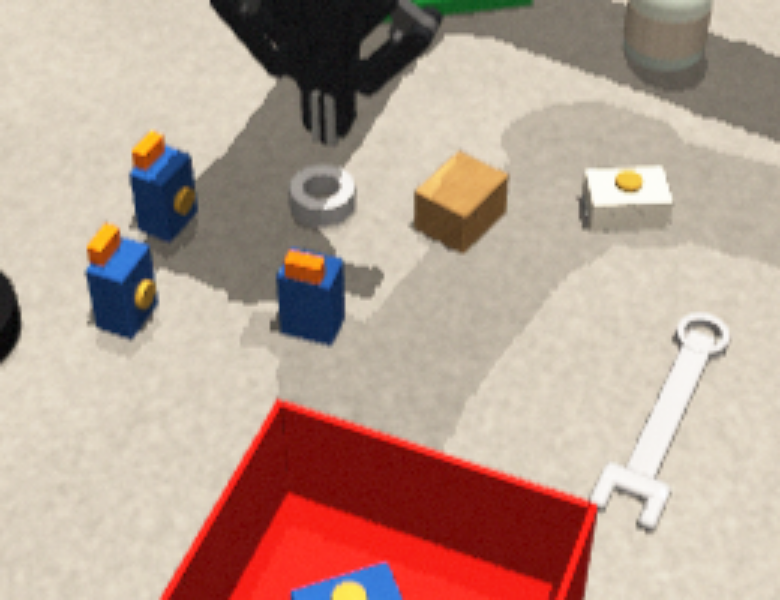

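Call:
step_arm(
  linear=[
    [0,0,30],
    [0,0,65],
    [0,0,79],
    [0,0,79],
    [0,0,79],
    [0,5,79],
    [0,10,79],
    [0,15,79],
  ],
  yaw=[0,0,0,0,0,0,0,0],
  gripper=[-1,-1,-1,-1,-1,-1,-1,-1],
)

```text
clock: 20.4
eef_pos: [537.2, 76.0, 69.8]
tool_rot: [3.14, 0.002, 2.877]
force: [-0.2, 0.1, 0.8]
width: 0.2
```

Call:
step_arm(
  linear=[
    [0,5,0],
    [0,10,0],
    [0,15,0],
    [0,20,0],
    [0,25,0],
    [0,30,0],
    [0,34,0],
    [0,34,0],
  ],
  yaw=[0,0,0,0,0,0,0,0],
  gripper=[-1,-1,-1,-1,-1,-1,-1,-1],
)

```text
clock: 21.07
eef_pos: [546.2, 110.9, 70.0]
tool_rot: [3.137, 0.002, 2.879]
force: [0.3, 1.8, 7.3]
width: 0.1
```

Run:
```python
from look import *
d=cams.get_image('side');save('side10.png',cv2.resize(d['frame'][180:380,200:460],None,fx=3,fy=3))
s=ctrl.read_state();print(s['eef_pos'],s['tool_rot'],s['qpos'][6],s['width'])
```

```text
[546.15970311 110.53383937  69.90770921] [3.13742753e+00 1.79126031e-03 2.87843079e+00] 1.5979806876637344 -0.11767019649987104
```

View pics/side10.png

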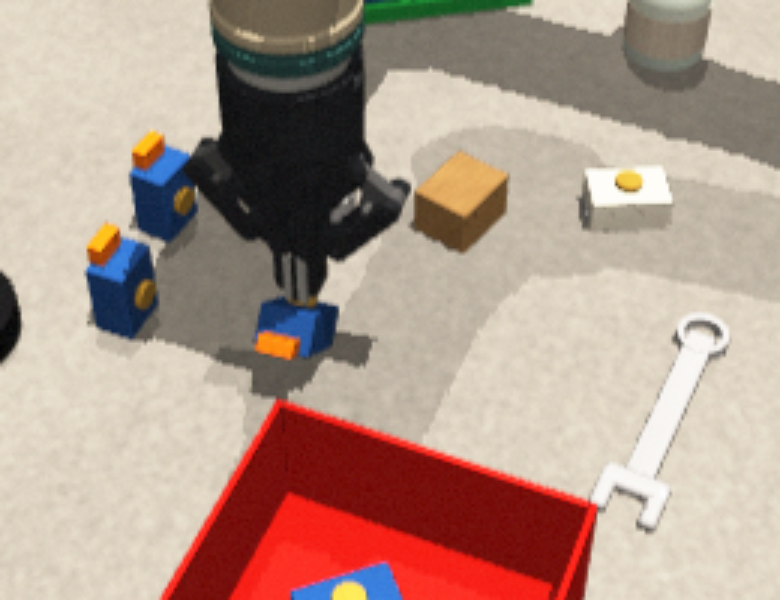

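Call:
step_arm(
  linear=[
    [0,4,-5],
    [0,8,-12],
    [0,8,-25],
    [0,0,-60],
    [0,-20,-100],
    [0,-20,-100],
  ],
  yaw=[0,0,0,0,0,0],
  gripper=[-1,-1,-1,0.4,0.4,0.4],
)

```text
clock: 21.62
eef_pos: [541.8, 88.1, 174.5]
tool_rot: [3.139, 0.007, 2.876]
force: [1.3, -0.1, 0.7]
width: 35.6
```

Run:
```python
from look import *
d=cams.get_image('side');save('side11.png',cv2.resize(d['frame'][180:380,200:460],None,fx=3,fy=3))
f,W,H,S,V=scene(d)
R=60
def blob(x,y):
    m=(abs(W[...,0]-x)<R)&(abs(W[...,1]-y)<R)&(H>95)&(H<130)&(S>100)&(W[...,2]>22)&(W[...,2]<33)
    print(W[m].mean(0),cv2.minAreaRect(W[m][:,:2].astype(np.float32)))
blob(553,135)
t=(abs(W[...,0]-553)<70)&(abs(W[...,1]-145)<70)&(H>3)&(H<18)&(S>150)&(W[...,2]>7)&(W[...,2]<16);print(W[t].mean(0),t.sum())
s=ctrl.read_state();print(s['eef_pos'],s['tool_rot'],s['qpos'][6],s['width'])
```

```text
[553.61733771 139.91458461  24.32538654] ((553.560546875, 137.46963500976562), (53.48069381713867, 34.6556396484375), 75.28347778320312)
[563.28802492 166.97261311   8.82861327] 32
[541.54698734  88.01579343 172.77460592] [3.14002007 0.0060774  2.87508135] 1.7543034583858137 43.389332551550126
```

View pics/side11.png

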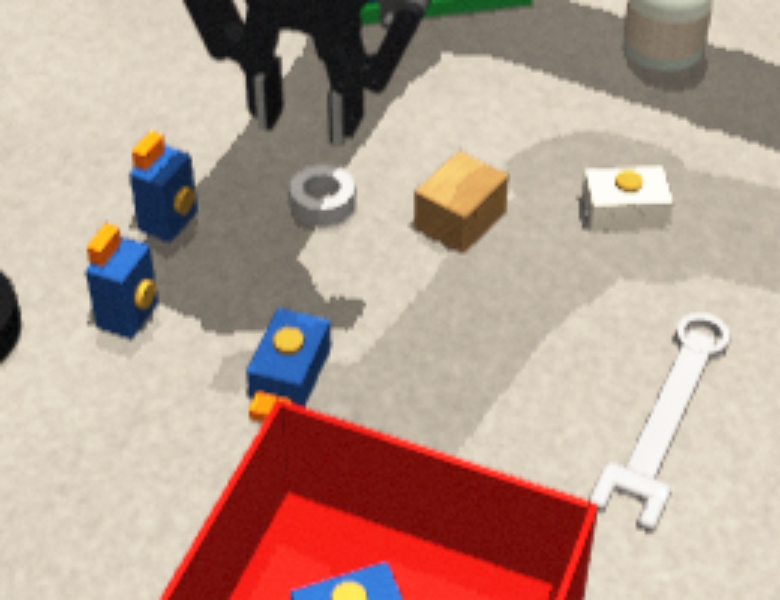

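Call:
step_arm(
  linear=[
    [0,24,0],
    [0,48,20],
    [0,48,60],
    [0,48,95],
    [0,48,95],
    [0,48,95],
    [0,48,95],
    [0,48,95],
  ],
  yaw=[0,0,0,0,0,0,0,0],
  gripper=[0.4,0.4,0.4,0.4,0.4,0.4,0.4,0.4],
)

```text
clock: 22.33
eef_pos: [553.5, 135.7, 75.7]
tool_rot: [3.139, 0.002, 2.877]
force: [-0.2, 0.3, -0.1]
width: 60.0
```

Run:
```python
from look import *
s=ctrl.read_state();print(s['eef_pos'],s['tool_rot'],s['qpos'][6],s['width']);print(plan(553.6,137.5,35,2.884))
```

```text
[553.53111169 135.68506553  75.69575287] [3.13922265e+00 2.39092152e-03 2.87671913e+00] 1.603930262764149 60.012892254159425
([0, 2, 41], np.float64(-0.01), 'alt 3.13', 'q7 1.60')
```

Call:
step_arm(
  linear=[
    [0,2,25],
    [0,2,41],
    [0,2,41],
    [0,2,41],
    [0,2,41],
    [0,2,41],
    [0,2,41],
    [0,2,41],
  ],
  yaw=[0,0,0,0,0,0,0,0],
  gripper=[0.4,0.4,0.4,-1,-1,-1,-1,-1],
)

```text
clock: 23.0
eef_pos: [554.1, 137.5, 34.7]
tool_rot: [3.14, 0.003, 2.877]
force: [-0.4, -1.0, 6.4]
width: 32.6
```

Run:
```python
from look import *
s=ctrl.read_state();print(s['eef_pos'],s['tool_rot'],s['qpos'][6],s['width']);print(plan(*cellpos(4),140,2.88-1.07))
```

```text
[554.11554655 137.47729232  34.66134772] [3.13967799e+00 2.69919154e-03 2.87681823e+00] 1.555957999503329 32.558569169148186
([-114, -442, -105], np.float64(1.07), 'alt -2.07', 'q7 1.56')
```

Call:
step_arm(
  linear=[
    [0,0,-35],
    [0,0,-70],
    [0,0,-105],
    [-10,-39,-105],
    [-20,-78,-105],
    [-30,-117,-105],
    [-40,-156,-105],
    [-50,-195,-105],
  ],
  yaw=[0,0,0,0.12,0.24,0.36,0.48,0.6],
  gripper=[-1,-1,-1,-1,-1,-1,-1,-1],
)

```text
clock: 23.67
eef_pos: [550.1, -66.5, 138.5]
tool_rot: [3.141, 0.001, 2.271]
force: [0.7, -0.3, -2.2]
width: 32.5
```

Run:
```python
from look import *
s=ctrl.read_state();print(s['eef_pos'],s['tool_rot'],s['qpos'][6],s['width']);print(plan(*cellpos(4),140,2.88-1.07))
```

```text
[550.11614678 -66.45073457 138.45215368] [3.14087268e+00 1.21353360e-03 2.27143769e+00] 1.4640501290619936 32.46330164945937
([-192, -164, -2], np.float64(0.46), 'alt -2.68', 'q7 1.46')
```

Call:
step_arm(
  linear=[
    [-30,-26,0],
    [-60,-51,0],
    [-90,-77,0],
    [-120,-103,0],
    [-150,-128,0],
    [-180,-154,0],
    [-192,-164,0],
    [-192,-164,0],
  ],
  yaw=[0.12,0.24,0.36,0.46,0.46,0.46,0.46,0.46],
  gripper=[-1,-1,-1,-1,-1,-1,-1,-1],
)

```text
clock: 24.33
eef_pos: [548.7, -323.8, 137.4]
tool_rot: [-3.141, 0.003, 1.808]
force: [-0.5, -0.5, -1.7]
width: 32.6
```

Call:
step_arm(
  linear=[
    [0,0,0],
    [0,0,30],
    [0,0,60],
    [0,0,60],
    [0,0,60],
    [0,0,60],
  ],
  yaw=[0,0,0,0,0,0],
  gripper=[-1,-1,-1,-1,-1,-1],
)

```text
clock: 24.83
eef_pos: [551.4, -315.5, 79.2]
tool_rot: [3.139, -0.0, 1.819]
force: [-0.2, -0.3, -1.0]
width: 32.7
```

Run:
```python
from look import *
s=ctrl.read_state();print(s['eef_pos'],s['tool_rot'],s['qpos'][6],s['width']);print(plan(*cellpos(4),40,2.88-1.07))
```

```text
[ 551.38591897 -315.49253087   79.15920526] [ 3.13934286e+00 -3.40480248e-05  1.81909198e+00] 1.5180263246773278 32.73648943401337
([-2, -4, 39], np.float64(0.01), 'alt -3.13', 'q7 1.52')
```

Call:
step_arm(
  linear=[
    [-2,-4,20],
    [-2,-4,39],
    [-2,-4,39],
    [-2,-4,39],
    [-2,-4,39],
    [-2,-4,39],
    [-2,-4,39],
  ],
  yaw=[0,0,0,0,0,0,0],
  gripper=[-1,-1,-1,-1,-1,0.2,0.2],
)

```text
clock: 25.42
eef_pos: [547.4, -319.9, 39.8]
tool_rot: [3.14, 0.001, 1.817]
force: [-0.0, 0.2, -0.6]
width: 51.3
```

Call:
step_arm(
  linear=[
    [0,0,0],
    [0,0,0],
    [0,0,-40],
    [0,0,-80],
    [0,0,-110],
    [0,0,-110],
    [0,0,-110],
  ],
  yaw=[0,0,0,0,0,0,0],
  gripper=[0.2,0.2,0.2,-1,-1,-1,-1],
)

```text
clock: 26.0
eef_pos: [547.8, -320.2, 150.6]
tool_rot: [3.139, 0.003, 1.817]
force: [-0.6, -0.4, -0.7]
width: 3.1
```

Run:
```python
from look import *
d=cams.get_image('side');save('side12.png',cv2.resize(d['frame'][110:330,200:460],None,fx=3,fy=2.7))
f,W,H,S,V=scene(d)
for x,y in((656,94),(644,9)):
  for lo,hi in((60,80),(46,58)):
    m=(abs(W[...,0]-x)<35)&(abs(W[...,1]-y)<35)&(W[...,2]>lo)&(W[...,2]<hi);q=W[m];print(q.mean(0).round(1),cv2.minAreaRect(q[:,:2].astype(np.float32)))
s=ctrl.read_state();print(s['eef_pos'],s['tool_rot'],s['qpos'][6],s['width'])
```

```text
[665.4  95.5  63.5] ((665.9011840820312, 94.52996826171875), (22.170068740844727, 10.570358276367188), 71.57523345947266)
[657.2 100.4  50.5] ((658.0733642578125, 97.29576110839844), (35.067291259765625, 26.970064163208008), 67.9686050415039)
[653.8  10.3  63.5] ((653.70703125, 9.508576393127441), (23.97554588317871, 9.70828628540039), 64.15159606933594)
[646.1  16.2  50.7] ((647.5608520507812, 14.029359817504883), (35.176422119140625, 27.126270294189453), 64.05126953125)
[ 546.47285765 -320.24981023  148.71047235] [-3.14150752e+00  9.86858629e-04  1.81674980e+00] 1.5869502973749339 0.0034738949864932265
```

View pics/side12.png

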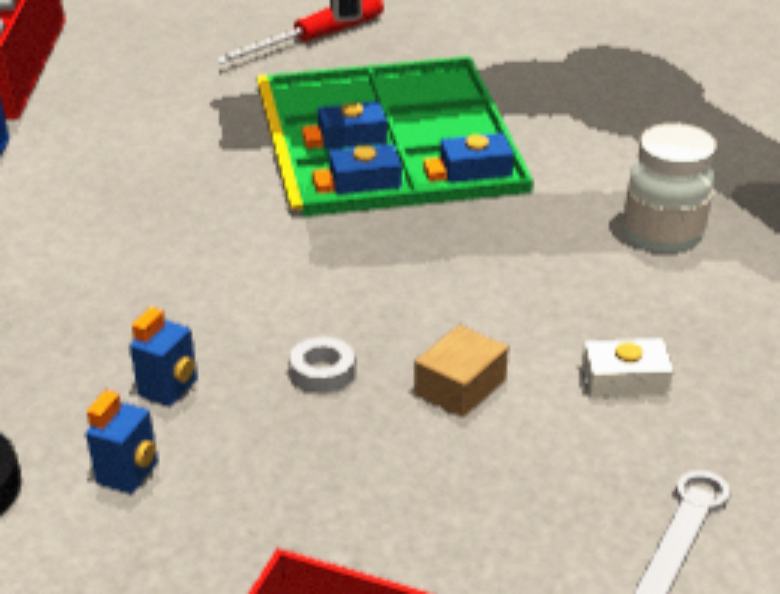

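Run:
```python
from look import *
print(plan(612.3,25.4,150,1.143))
```

```text
([319, 148, -1], np.float64(0.67), 'alt -2.47', 'q7 1.59')
```

Call:
step_arm(
  linear=[
    [36,17,0],
    [73,34,0],
    [109,51,0],
    [145,68,0],
    [181,84,0],
    [218,101,0],
    [254,118,0],
    [290,134,0],
  ],
  yaw=[0.12,0.24,0.36,0.48,0.6,0.67,0.67,0.67],
  gripper=[-1,-1,-1,-1,-1,-1,-1,-1],
)

```text
clock: 26.72
eef_pos: [605.1, -4.5, 146.7]
tool_rot: [-3.139, 0.002, 1.147]
force: [0.6, -0.3, -0.6]
width: -0.2
```

Run:
```python
from look import *
s=ctrl.read_state();print(s['eef_pos'],s['tool_rot'],s['qpos'][6],s['width']);print(plan(612.3,25.4,150,1.143))
```

```text
[605.06356717  -4.46972299 146.72067317] [-3.13934830e+00  1.92532098e-03  1.14697587e+00] 0.47300788488394657 -0.1555003976811329
([30, -6, -3], np.float64(0.0), 'alt -3.14', 'q7 0.47')
```

Call:
step_arm(
  linear=[
    [30,-6,0],
    [30,-6,0],
    [30,-6,0],
    [30,-6,40],
    [30,-6,78],
    [30,-6,78],
    [30,-6,78],
    [30,-6,78],
  ],
  yaw=[0,0,0,0,0,0,0,0],
  gripper=[-1,-1,-1,-1,-1,-1,-1,-1],
)

```text
clock: 27.38
eef_pos: [613.2, 23.1, 71.3]
tool_rot: [3.141, -0.0, 1.146]
force: [0.4, 0.8, 0.2]
width: 0.1
```

Run:
```python
from look import *
d=cams.get_image('side');save('side13.png',cv2.resize(d['frame'][180:330,200:400],None,fx=4,fy=4))
s=ctrl.read_state();print(s['eef_pos'],s['tool_rot'],s['qpos'][6],s['width']);print(plan(612.3,25.4,68,1.143))
```

```text
[613.93607914  23.53140195  72.15984293] [ 3.13963863e+00 -1.54986119e-03  1.14592043e+00] 0.3610327711031852 0.11365946468949224
([1, -2, 4], np.float64(0.0), 'alt -3.14', 'q7 0.36')
```

View pics/side13.png

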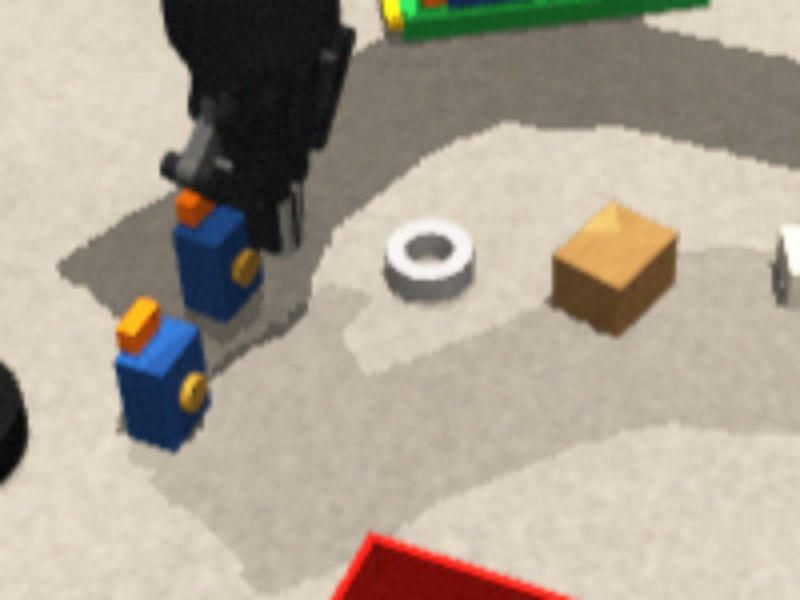

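Call:
step_arm(
  linear=[
    [1,4,4],
    [1,9,4],
    [1,14,4],
    [1,19,4],
    [1,24,4],
    [1,29,4],
    [1,34,4],
    [1,39,4],
  ],
  yaw=[0,0,0,0,0,0,0,0],
  gripper=[-1,-1,-1,-1,-1,-1,-1,-1],
)

```text
clock: 28.1
eef_pos: [650.7, 9.0, 69.5]
tool_rot: [3.138, -0.001, 1.147]
force: [-2.2, -2.0, 15.3]
width: 0.0
```

Call:
step_arm(
  linear=[
    [0,5,0],
    [0,10,0],
    [0,14,-5],
    [0,18,-12],
    [0,18,-25],
    [0,10,-60],
    [0,-20,-85],
    [0,-20,-85],
  ],
  yaw=[0,0,0,0,0,0,0,0],
  gripper=[-1,-1,-1,-1,-1,0.4,0.4,0.4],
)

```text
clock: 28.77
eef_pos: [628.9, 21.6, 157.3]
tool_rot: [3.14, -0.004, 1.152]
force: [-0.7, 1.8, 0.7]
width: 35.6
```

```bash
cat >> look.py <<'E'
def sblob(x,y,d,R=60):
    f,W,H,S,V=scene(d)
    m=(abs(W[...,0]-x)<R)&(abs(W[...,1]-y)<R)&(H>95)&(H<130)&(S>100)&(W[...,2]>21)&(W[...,2]<32)
    r=cv2.minAreaRect(W[m][:,:2].astype(np.float32));print('blob',W[m].mean(0).round(1),np.round(r[0],1),np.round(r[1],1),r[2])
    t=(abs(W[...,0]-x)<R)&(abs(W[...,1]-y)<R)&(H>3)&(H<18)&(S>150)&(W[...,2]>6)&(W[...,2]<15)
    if t.any(): print('tab',W[t].mean(0).round(1),t.sum())
E
python3 - <<'E'
from look import *
d=cams.get_image('side');save('side14.png',cv2.resize(d['frame'][180:330,200:400],None,fx=4,fy=4))
sblob(680,-6,d)
s=ctrl.read_state();print(s['eef_pos'],s['tool_rot'],s['qpos'][6],s['width'])
E
```

```text
blob [ 6.812e+02 -4.000e-01  2.390e+01] [681.8  -2.9] [34.8 52.2] 64.51431274414062
tab [719.6 -11.9   7.5] 10
[630.02298988  19.74310786 155.27693542] [ 3.13899499e+00 -2.84160573e-03  1.15114498e+00] 0.4720010017751044 43.55768121563982
```

View pics/side14.png

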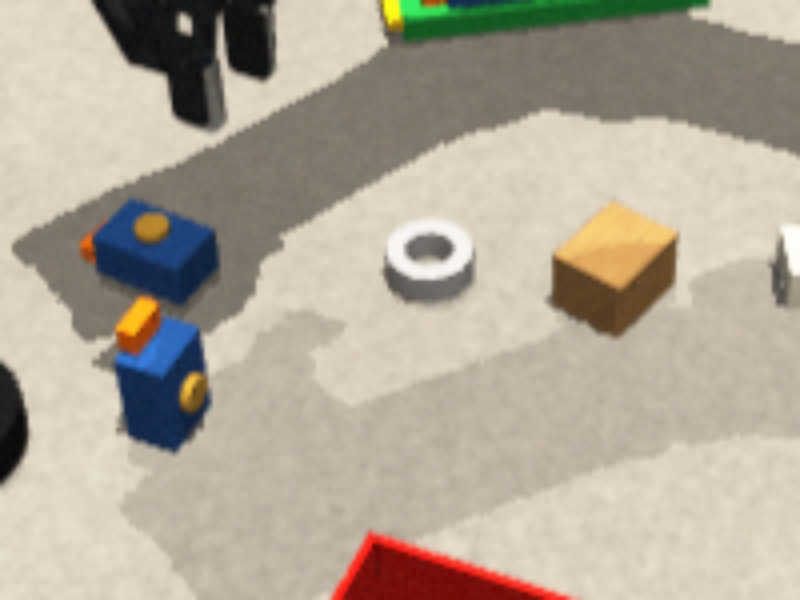

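Run:
```python
from look import *
print(plan(680.5,-4.5,80,1.13))
d=cams.get_image('top');block(680,-5,d)
```

```text
([-2, 56, 75], np.float64(0.02), 'alt -3.12', 'q7 0.47')
block [0. 0.] [0. 0.] 0.0 mean [nan nan nan] 0 tab None 0look.py:9: RuntimeWarning: Mean of empty slice.
  print('block',np.round(r[0],1),np.round(r[1],1),round(r[2],1),'mean',q.mean(0).round(1),len(q),'tab',W[t].mean(0).round(1) if t.sum() else None,t.sum())
  ret = um.true_divide(
```

Call:
step_arm(
  linear=[
    [-2,28,0],
    [-2,56,20],
    [-2,56,50],
    [-2,56,75],
    [-2,56,75],
    [-2,56,75],
    [-2,56,75],
  ],
  yaw=[0.02,0.02,0.02,0.02,0.02,0.02,0.02],
  gripper=[0.4,0.4,0.4,0.4,0.4,0.4,0.4],
)

```text
clock: 29.45
eef_pos: [681.4, -7.6, 77.2]
tool_rot: [3.141, -0.001, 1.127]
force: [0.6, 0.4, 0.1]
width: 59.9
```

Run:
```python
from look import *
print(plan(680.5,-4.5,35,1.13))
```

```text
([2, -2, 42], np.float64(-0.0), 'alt 3.14', 'q7 0.50')
```

Call:
step_arm(
  linear=[
    [2,-2,25],
    [2,-2,42],
    [2,-2,42],
    [2,-2,42],
    [2,-2,42],
    [2,-2,42],
    [2,-2,42],
    [2,-2,42],
  ],
  yaw=[0,0,0,0,0,0,0,0],
  gripper=[0.4,0.4,0.4,-1,-1,-1,-1,-1],
)

```text
clock: 30.12
eef_pos: [680.8, -5.1, 36.0]
tool_rot: [3.14, -0.001, 1.127]
force: [-0.5, 0.8, 5.8]
width: 32.9
```

Run:
```python
from look import *
d=cams.get_image('side');save('side15.png',cv2.resize(d['frame'][180:330,200:400],None,fx=4,fy=4))
print(plan(*cellpos(3),120,1.81))
```

```text
([-394, 59, -84], np.float64(-0.68), 'alt 2.46', 'q7 0.46')
```

View pics/side15.png

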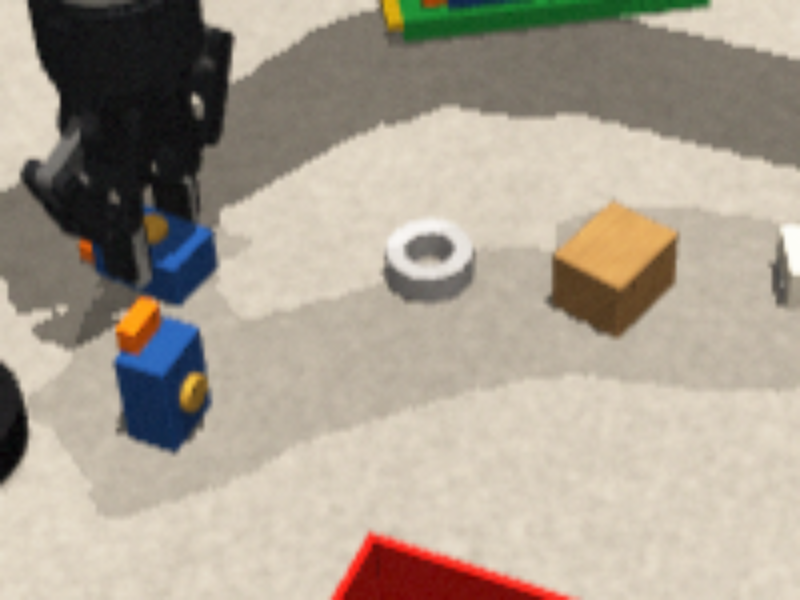

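Call:
step_arm(
  linear=[
    [0,0,-40],
    [0,0,-84],
    [-40,6,-84],
    [-80,12,-84],
    [-120,18,-84],
    [-160,24,-84],
    [-200,30,-84],
    [-240,36,-84],
  ],
  yaw=[0,0,-0.12,-0.24,-0.36,-0.48,-0.6,-0.68],
  gripper=[-1,-1,-1,-1,-1,-1,-1,-1],
)

```text
clock: 30.83
eef_pos: [608.1, -239.7, 118.3]
tool_rot: [-3.141, 0.0, 1.813]
force: [0.6, -0.3, -1.7]
width: 32.4
```

Run:
```python
from look import *
print(plan(*cellpos(3),120,1.81))
```

```text
([-133, -77, -2], np.float64(0.0), 'alt -3.14', 'q7 1.44')
```

Call:
step_arm(
  linear=[
    [-33,-19,0],
    [-67,-39,0],
    [-100,-58,0],
    [-133,-77,0],
    [-133,-77,0],
    [-133,-77,20],
    [-133,-77,40],
    [-133,-77,40],
  ],
  yaw=[0,0,0,0,0,0,0,0],
  gripper=[-1,-1,-1,-1,-1,-1,-1,-1],
)

```text
clock: 31.5
eef_pos: [562.5, -384.5, 74.3]
tool_rot: [-3.136, -0.004, 1.807]
force: [-1.4, 1.0, -1.3]
width: 32.6
```

Call:
step_arm(
  linear=[
    [0,0,0],
    [0,0,0],
  ],
  yaw=[0,0],
  gripper=[-1,-1],
)

```text
clock: 31.67
eef_pos: [566.2, -384.5, 79.2]
tool_rot: [3.141, 0.0, 1.807]
force: [0.0, -0.0, -1.5]
width: 33.0
```

Run:
```python
from look import *
print(plan(*cellpos(3),41,1.81))
```

```text
([-2, -2, 38], np.float64(-0.0), 'alt 3.14', 'q7 1.67')
```

Call:
step_arm(
  linear=[
    [-2,-2,20],
    [-2,-2,38],
    [-2,-2,38],
    [-2,-2,38],
    [-2,-2,38],
    [-2,-2,38],
    [-2,-2,38],
  ],
  yaw=[0,0,0,0,0,0,0],
  gripper=[-1,-1,-1,-1,-1,0.2,0.2],
)

```text
clock: 32.25
eef_pos: [564.3, -387.2, 40.9]
tool_rot: [3.141, 0.0, 1.807]
force: [1.2, -1.0, 0.0]
width: 51.3
```

Call:
step_arm(
  linear=[
    [0,0,0],
    [0,0,0],
    [0,0,-40],
    [0,0,-80],
    [0,0,-115],
    [0,0,-115],
    [0,0,-115],
  ],
  yaw=[0,0,0,0,0,0,0],
  gripper=[0.2,0.2,0.2,0.4,0.4,0.4,0.4],
)

```text
clock: 32.83
eef_pos: [565.5, -387.6, 158.5]
tool_rot: [3.138, 0.004, 1.807]
force: [-0.2, 0.4, -0.6]
width: 59.5
```

Run:
```python
from look import *
d=cams.get_image('top');save('top3.png',d['frame'][160:340,230:570])
W=world(d)
for lo,hi in((60,80),(46,58)):
    m=(abs(W[...,0]-656)<35)&(abs(W[...,1]-94)<35)&(W[...,2]>lo)&(W[...,2]<hi);q=W[m];print(len(q))
    if len(q):print(q.mean(0).round(1),cv2.minAreaRect(q[:,:2].astype(np.float32)))
print(plan(656.4,93.7,150,1.22))
d=cams.get_image('side');save('side16.png',d['frame'])
```

```text
56
[663.8  90.4  65.1] ((663.8172607421875, 90.72433471679688), (21.557510375976562, 10.472518920898438), 70.15373992919922)
160
[653.6  94.   51.6] ((656.305908203125, 93.79772186279297), (34.26240921020508, 25.760814666748047), 70.50416564941406)
([446, 202, 6], np.float64(0.59), 'alt -2.55', 'q7 1.73')
```

View pics/side16.png

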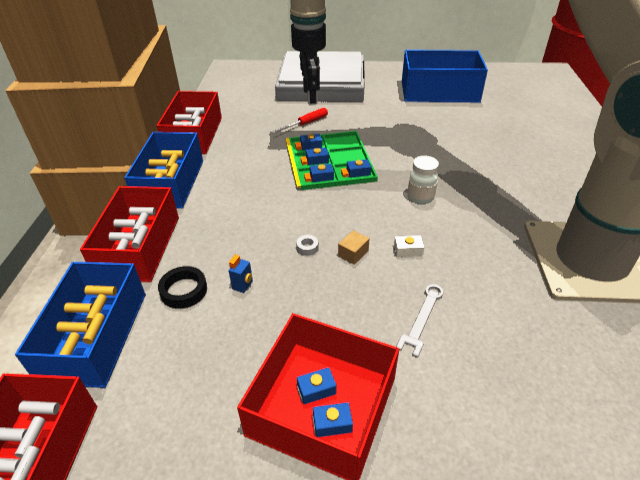

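Call:
step_arm(
  linear=[
    [37,17,0],
    [74,34,0],
    [111,50,0],
    [148,67,0],
    [185,84,0],
    [222,101,0],
    [259,117,0],
    [296,134,0],
  ],
  yaw=[0.12,0.24,0.36,0.48,0.58,0.58,0.58,0.58],
  gripper=[0.4,0.4,0.4,0.4,0.4,0.4,0.4,0.4],
)

```text
clock: 33.6
eef_pos: [624.0, -66.6, 153.7]
tool_rot: [-3.139, 0.001, 1.227]
force: [0.5, 0.8, -0.3]
width: 59.7
```

Run:
```python
from look import *
print(plan(656.3,93.8,120,1.229))
```

```text
([162, -24, 34], np.float64(-0.0), 'alt 3.14', 'q7 0.67')
```

Call:
step_arm(
  linear=[
    [38,-6,0],
    [76,-11,0],
    [114,-17,0],
    [152,-22,0],
    [162,-24,0],
    [162,-24,20],
    [162,-24,30],
    [162,-24,30],
  ],
  yaw=[0,0,0,0,0,0,0,0],
  gripper=[0.4,0.4,0.4,0.4,0.4,0.4,0.4,0.4],
)

```text
clock: 34.27
eef_pos: [654.6, 90.7, 121.2]
tool_rot: [-3.136, 0.005, 1.227]
force: [0.6, -0.4, 0.2]
width: 59.5
```

Call:
step_arm(
  linear=[
    [0,0,0],
    [0,0,0],
  ],
  yaw=[0,0],
  gripper=[0.4,0.4],
)

```text
clock: 34.43
eef_pos: [657.1, 91.4, 125.3]
tool_rot: [-3.141, 0.0, 1.225]
force: [0.1, -0.5, -0.8]
width: 59.8
```

Run:
```python
from look import *
d=cams.get_image('side');save('side17.png',cv2.resize(d['frame'][180:330,150:350],None,fx=4,fy=4))
s=ctrl.read_state();print(s['eef_pos'],s['tool_rot']);print(plan(656.3,93.8,55,1.229))
```

```text
[657.40342788  91.56811051 125.71943093] [ 3.14128634e+00 -1.07896859e-04  1.22546844e+00]
([2, -2, 71], np.float64(-0.0), 'alt 3.14', 'q7 0.45')
```

View pics/side17.png

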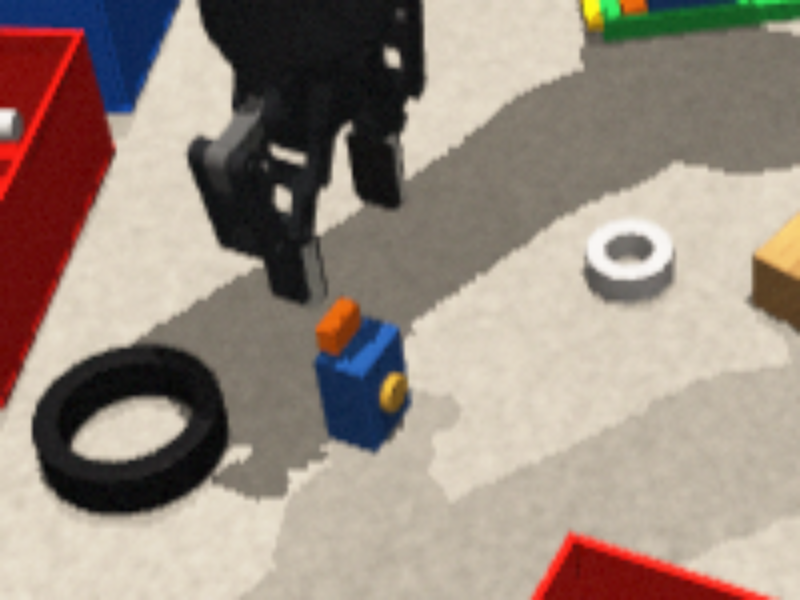

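Call:
step_arm(
  linear=[
    [2,-2,20],
    [2,-2,45],
    [2,-2,71],
    [2,-2,71],
    [2,-2,71],
    [2,-2,71],
    [2,-2,71],
    [2,-2,71],
  ],
  yaw=[0,0,0,0,0,0,0,0],
  gripper=[0.4,0.4,0.4,0.4,-1,-1,-1,-1],
)

```text
clock: 35.15
eef_pos: [657.2, 95.4, 56.6]
tool_rot: [3.139, -0.002, 1.227]
force: [-0.8, -0.2, 4.0]
width: 33.2
```

Run:
```python
from look import *
s=ctrl.read_state();print(s['eef_pos'],s['tool_rot'],s['width']);print(plan(590,-90,95,1.81))
```

```text
[657.22446216  95.43768454  56.58280905] [ 3.13875214e+00 -1.96508243e-03  1.22657626e+00] 33.208610803136985
([-197, -1, -38], np.float64(-0.58), 'alt 2.56', 'q7 0.39')
```

Call:
step_arm(
  linear=[
    [0,0,-20],
    [0,0,-38],
    [-39,0,-38],
    [-79,0,-38],
    [-118,0,-38],
    [-158,0,-38],
    [-197,-1,-38],
    [-197,-1,-38],
  ],
  yaw=[0,0,-0.12,-0.24,-0.36,-0.48,-0.58,-0.58],
  gripper=[-1,-1,-1,-1,-1,-1,-1,-1],
)

```text
clock: 35.82
eef_pos: [584.7, -102.6, 91.3]
tool_rot: [-3.134, 0.008, 1.798]
force: [-1.4, -2.1, -2.5]
width: 32.8
```

Call:
step_arm(
  linear=[
    [0,0,0],
    [0,0,0],
    [0,0,0],
  ],
  yaw=[0,0,0],
  gripper=[-1,-1,-1],
)

```text
clock: 36.07
eef_pos: [589.4, -88.3, 93.3]
tool_rot: [3.14, -0.001, 1.808]
force: [-0.1, 0.6, -0.7]
width: 32.7
```

Run:
```python
from look import *
s=ctrl.read_state();print(s['eef_pos'],s['tool_rot'],s['width']);print(plan(590,-90,57,1.81))
```

```text
[589.4108115  -88.25106501  93.29713901] [ 3.13952719e+00 -7.11924355e-04  1.80838513e+00] 32.68184126954744
([-2, 0, 36], np.float64(-0.0), 'alt 3.14', 'q7 1.10')
```

Call:
step_arm(
  linear=[
    [0,0,12],
    [0,0,24],
    [0,0,32],
    [0,0,36],
    [0,0,36],
    [0,0,36],
    [0,0,36],
    [0,0,36],
  ],
  yaw=[0,0,0,0,0,0,0,0],
  gripper=[-1,-1,-1,-1,-1,-1,0.2,0.2],
)

```text
clock: 36.73
eef_pos: [588.5, -89.6, 55.9]
tool_rot: [-3.141, -0.0, 1.808]
force: [0.8, -0.8, -0.7]
width: 51.0
```

Call:
step_arm(
  linear=[
    [0,0,0],
    [0,0,-20],
    [0,0,-50],
    [0,0,-65],
    [0,-20,-65],
    [0,-42,-65],
    [0,-42,-65],
    [0,-42,-65],
  ],
  yaw=[0,0,0,0,0,0,0,0],
  gripper=[0.2,0.2,0.2,0.2,0.2,-1,-1,-1],
)

```text
clock: 37.4
eef_pos: [547.0, -100.6, 121.3]
tool_rot: [-3.141, 0.001, 1.807]
force: [0.8, 0.2, 0.5]
width: 15.9
```

Run:
```python
from look import *
d=cams.get_image('side');save('side18.png',cv2.resize(d['frame'][130:280,200:400],None,fx=4,fy=4))
W=world(d)
for lo,hi in((60,80),(46,58)):
    m=(abs(W[...,0]-590)<40)&(abs(W[...,1]+90)<40)&(W[...,2]>lo)&(W[...,2]<hi)&(d['frame'].max(-1)>60);q=W[m];print(len(q),q.mean(0))
s=ctrl.read_state();print(s['eef_pos'],s['tool_rot'],s['width'])
```

```text
42 [597.47325917 -84.01750396  63.45418584]
115 [587.71220742 -83.37834072  50.21409464]
[ 548.11643332 -100.14676667  121.48439703] [3.14076613e+00 2.86677624e-04 1.80655593e+00] 7.981350346869349
```

View pics/side18.png

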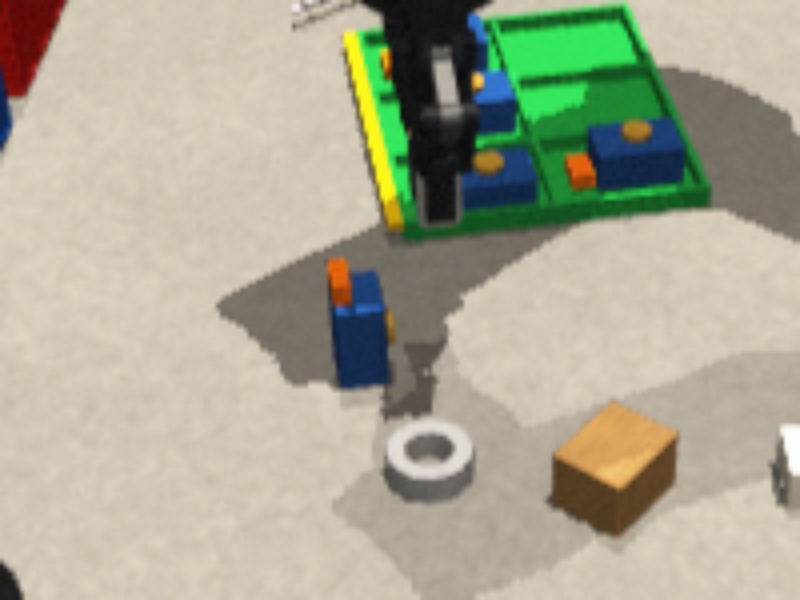

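Standing at the new spot, stud facing the gripper. Lower and push along tool +y.

Call:
step_arm(
  linear=[
    [0,0,0],
    [0,0,25],
    [0,0,53],
    [0,0,53],
    [0,0,53],
    [0,6,53],
    [0,12,53],
    [0,17,53],
  ],
  yaw=[0,0,0,0,0,0,0,0],
  gripper=[-1,-1,-1,-1,-1,-1,-1,-1],
)

```text
clock: 38.12
eef_pos: [566.3, -95.4, 69.9]
tool_rot: [3.138, 0.0, 1.807]
force: [-0.8, -0.8, 0.3]
width: 0.0
```

Call:
step_arm(
  linear=[
    [0,5,0],
    [0,10,0],
    [0,15,0],
    [0,20,0],
    [0,25,0],
    [0,30,0],
    [0,35,0],
    [0,38,0],
  ],
  yaw=[0,0,0,0,0,0,0,0],
  gripper=[-1,-1,-1,-1,-1,-1,-1,-1],
)

```text
clock: 38.78
eef_pos: [603.8, -86.2, 69.9]
tool_rot: [3.137, 0.0, 1.807]
force: [1.6, -0.2, 4.5]
width: -0.3
```

Call:
step_arm(
  linear=[
    [0,4,-5],
    [0,8,-12],
    [0,8,-25],
    [0,0,-50],
    [0,-30,-80],
    [0,-30,-80],
    [0,-30,-80],
  ],
  yaw=[0,0,0,0,0,0,0],
  gripper=[-1,-1,-1,0.4,0.4,0.4,0.4],
)

```text
clock: 39.37
eef_pos: [572.0, -94.8, 150.6]
tool_rot: [3.14, 0.002, 1.807]
force: [0.9, -0.8, -0.3]
width: 48.1
```

Run:
```python
from look import *
d=cams.get_image('side');save('side19.png',cv2.resize(d['frame'][130:280,200:400],None,fx=4,fy=4))
sblob(628,-80,d,50)
s=ctrl.read_state();print(s['eef_pos'],s['tool_rot'],s['width'])
```

```text
blob [627.4 -74.3  23.9] [627.7 -76.7] [51.3 36.1] 11.6951322555542
tab [656.9 -68.2   7.9] 19
[572.25580927 -94.67955299 149.48102426] [3.14035339e+00 1.36228123e-03 1.80638138e+00] 55.51460632777373
```

View pics/side19.png

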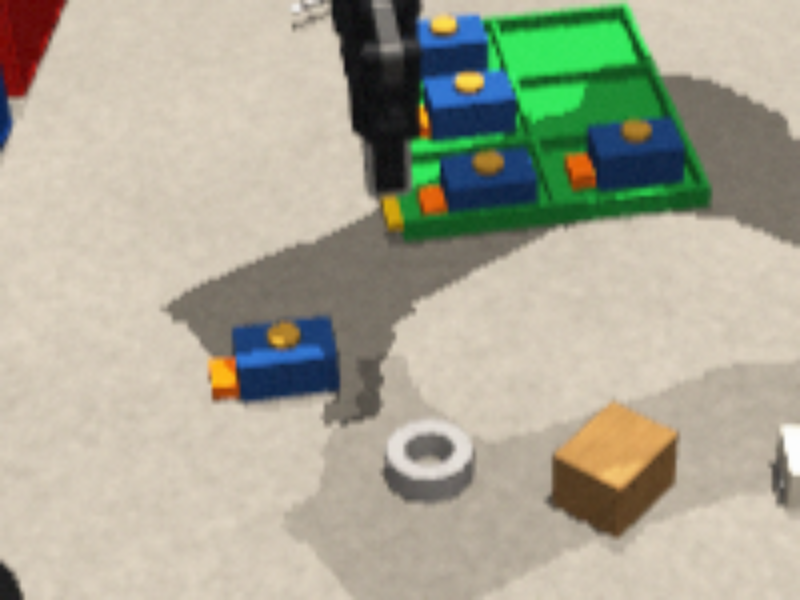

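Call:
step_arm(
  linear=[
    [1,28,0],
    [1,57,20],
    [1,57,50],
    [1,57,70],
    [1,57,70],
    [1,57,70],
    [1,57,70],
    [1,57,70],
  ],
  yaw=[0,0,0,0,0,0,0,0],
  gripper=[0.4,0.4,0.4,0.4,0.4,0.4,0.4,0.4],
)

```text
clock: 40.08
eef_pos: [628.2, -79.5, 79.9]
tool_rot: [3.139, 0.0, 1.807]
force: [0.3, 0.2, 0.7]
width: 59.5
```

Run:
```python
from look import *
s=ctrl.read_state();print(s['eef_pos']);print(plan(627,-79.5,35,1.807))
```

```text
[628.19218182 -79.45554926  79.88069585]
([0, -1, 45], np.float64(-0.0), 'alt 3.14', 'q7 1.13')
```

Call:
step_arm(
  linear=[
    [0,-1,25],
    [0,-1,45],
    [0,-1,45],
    [0,-1,45],
    [0,-1,45],
    [0,-1,45],
    [0,-1,45],
    [0,-1,45],
  ],
  yaw=[0,0,0,0,0,0,0,0],
  gripper=[0.4,0.4,0.4,-1,-1,-1,-1,-1],
)

```text
clock: 40.75
eef_pos: [627.6, -79.7, 35.6]
tool_rot: [3.138, 0.001, 1.807]
force: [-0.9, -0.8, 6.9]
width: 32.5
```

Run:
```python
from look import *
s=ctrl.read_state();print(s['eef_pos']);print(plan(*cellpos(0),120,1.807))
```

```text
[627.57636707 -79.65679213  35.59926917]
([-284, -221, -84], np.float64(-0.0), 'alt 3.14', 'q7 1.08')
```

Call:
step_arm(
  linear=[
    [0,0,-40],
    [0,0,-84],
    [-31,-24,-84],
    [-63,-49,-84],
    [-94,-74,-84],
    [-126,-98,-84],
    [-158,-123,-84],
    [-190,-148,-84],
  ],
  yaw=[0,0,0,0,0,0,0,0],
  gripper=[-1,-1,-1,-1,-1,-1,-1,-1],
)

```text
clock: 41.42
eef_pos: [525.9, -301.1, 118.1]
tool_rot: [3.141, 0.001, 1.807]
force: [1.2, -0.5, -1.9]
width: 32.6
```

Call:
step_arm(
  linear=[
    [-31,-24,0],
    [-63,-49,0],
    [-94,-73,0],
    [-94,-73,0],
    [-94,-73,0],
    [-94,-73,20],
    [-94,-73,40],
    [-94,-73,40],
  ],
  yaw=[0,0,0,0,0,0,0,0],
  gripper=[-1,-1,-1,-1,-1,-1,-1,-1],
)

```text
clock: 42.08
eef_pos: [476.5, -405.5, 74.7]
tool_rot: [-3.138, -0.004, 1.809]
force: [-1.0, 0.3, -2.8]
width: 32.2
```

Call:
step_arm(
  linear=[
    [0,0,0],
    [0,0,0],
  ],
  yaw=[0,0],
  gripper=[-1,-1],
)

```text
clock: 42.25
eef_pos: [479.1, -406.8, 78.6]
tool_rot: [3.14, 0.0, 1.809]
force: [0.0, -0.1, -0.5]
width: 32.6
```

Run:
```python
from look import *
s=ctrl.read_state();print(s['eef_pos']);print(plan(*cellpos(0),41,1.807))
```

```text
[ 479.14120366 -406.79304237   78.61150727]
([-1, 0, 38], np.float64(0.0), 'alt -3.14', 'q7 1.68')
```

Place, release, then back off away from the top camera's view of the tray.

Call:
step_arm(
  linear=[
    [0,0,20],
    [0,0,38],
    [0,0,38],
    [0,0,38],
    [0,0,38],
    [0,0,38],
    [0,0,38],
  ],
  yaw=[0,0,0,0,0,0,0],
  gripper=[-1,-1,-1,-1,-1,0.2,0.2],
)

```text
clock: 42.83
eef_pos: [478.0, -407.8, 39.9]
tool_rot: [3.141, 0.0, 1.807]
force: [-0.8, 0.8, -0.6]
width: 51.3
```

Call:
step_arm(
  linear=[
    [0,0,0],
    [0,0,0],
    [0,0,-40],
    [0,0,-80],
    [0,0,-120],
    [0,0,-160],
    [-40,0,-180],
    [-80,0,-180],
  ],
  yaw=[0,0,0,0,0,0,0,0],
  gripper=[0.2,0.2,0.2,0.2,0.2,0.2,0.2,0.2],
)

```text
clock: 43.5
eef_pos: [499.6, -483.5, 226.9]
tool_rot: [3.135, 0.006, 1.813]
force: [2.2, -1.4, -0.0]
width: 51.3
```

Call:
step_arm(
  linear=[
    [-40,20,0],
    [-80,35,0],
    [-120,50,0],
    [-150,50,0],
    [-150,50,0],
    [-150,50,0],
  ],
  yaw=[0,0,0,0,0,0],
  gripper=[0.2,0.2,0.2,0.2,0.2,0.2],
)

```text
clock: 44.0
eef_pos: [580.1, -619.8, 217.9]
tool_rot: [3.141, -0.001, 1.804]
force: [-0.2, 0.4, 0.6]
width: 51.3
```

Run:
```python
from look import *
d=cams.get_image('top');save('top4.png',d['frame'])
d=cams.get_image('side');save('side20.png',d['frame'])
s=ctrl.read_state();print(s['eef_pos'])
```

```text
[ 580.2349403  -617.11063932  218.93617552]
```

View pics/top4.png

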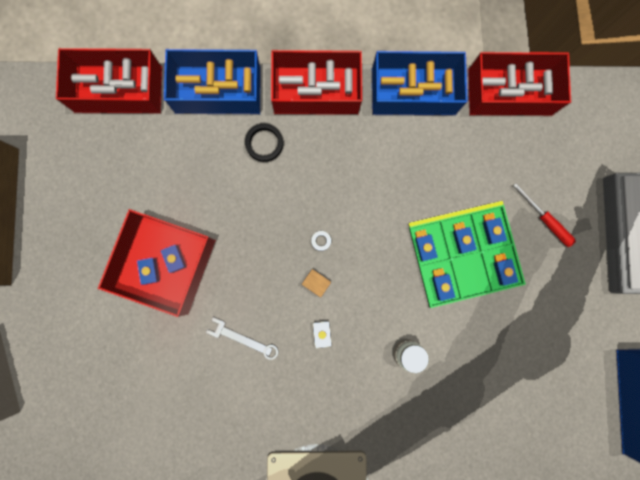

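View pics/side20.png

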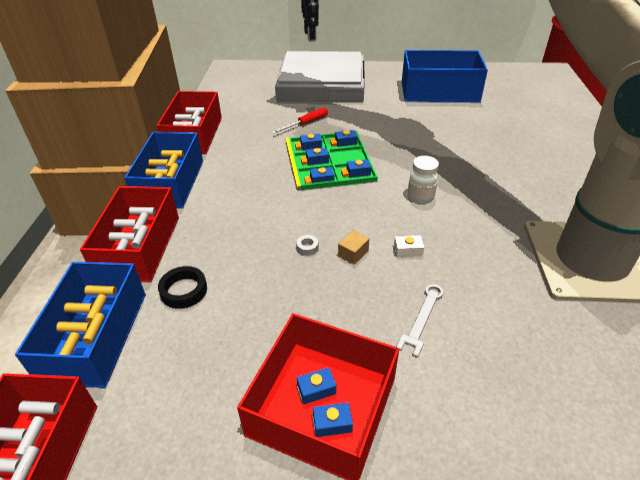

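All five are in cells with tabs to yellow; both rejects are in the bin. Numeric check of positions, angle and heights.

Run:
```python
from look import *
d=cams.get_image('top');f,W,H,S,V=scene(d)
for i in(0,2,3,4,5):
    c=cellpos(i,0);b=cellpos(i)
    m=(np.hypot(W[...,0]-c[0],W[...,1]-c[1])<42)&(H>95)&(H<130)&(S>100)&(W[...,2]>24)
    q=W[m];r=cv2.minAreaRect(q[:,:2].astype(np.float32));z=q[:,2]
    A=np.c_[q[:,:2]-q[:,:2].mean(0),np.ones(len(q))];k=np.linalg.lstsq(A,z,rcond=None)[0]
    print(i,'off from ideal',(np.array(r[0])-b).round(1),np.round(r[1],1),'ang',round(r[2],1),'z %.1f tilt %.3f'%(k[2],np.hypot(*k[:2])))
for p in((544.1,-10.4),(453.5,-.2)):
    m=(np.hypot(W[...,0]-p[0],W[...,1]-p[1])<40)&(W[...,2]>13);print(cv2.minAreaRect(W[m][:,:2].astype(np.float32))[0])
```

```text
0 off from ideal [-3.8  0.5] [49.6 34.2] ang 14.4 z 30.1 tilt 0.057
2 off from ideal [-2.4 -0.1] [49.5 33.6] ang 13.1 z 30.2 tilt 0.022
3 off from ideal [-0.3  0.7] [48.8 34.9] ang 13.7 z 30.2 tilt 0.014
4 off from ideal [-4.  -0.8] [49.  33.4] ang 14.6 z 30.3 tilt 0.030
5 off from ideal [-3.4 15.1] [49.  33.2] ang 13.7 z 30.2 tilt 0.030
(543.8873291015625, -10.434503555297852)
(453.52777099609375, -0.2590675354003906)
```

Run:
```python
from look import *
for n in('top','side'):
  Ws=[];
  for _ in range(4):
    d=cams.get_image(n);f,W,H,S,V=scene(d);Ws.append(W)
  W=np.nanmean(Ws,0)
  for i in(0,2,3,4,5):
    b=cellpos(i)
    m=(np.hypot(W[...,0]-b[0],W[...,1]-b[1])<34)&(H>95)&(H<130)&(S>100)&(W[...,2]>24)
    m=cv2.erode(m.astype(np.uint8),np.ones((3,3)))>0
    q=W[m];A=np.c_[q[:,:2]-q[:,:2].mean(0),np.ones(len(q))];k=np.linalg.lstsq(A,q[:,2],rcond=None)[0]
    print(n,i,len(q),'z %.1f'%k[2],k[:2].round(3))
s=ctrl.read_state();print(s['clock'],s['force'],np.abs(s['qd']).max())
```

```text
top 0 161 z 30.3 [ 0.003 -0.013]
top 2 164 z 30.4 [ 0.007 -0.014]
top 3 153 z 30.4 [-0.001  0.   ]
top 4 148 z 30.4 [-0.005 -0.   ]
top 5 132 z 30.2 [-0.     0.007]
side 0 58 z 27.7 [-0.009 -0.003]
side 2 86 z 27.8 [-0.001 -0.007]
side 3 64 z 27.8 [-0.002  0.008]
side 4 77 z 27.8 [ 0.01  -0.004]
side 5 52 z 27.9 [ 0.007 -0.002]
44.55 [0.08084103 0.74799901 0.45114523] 0.005840194247831146
```

All keepers lie flat, so I'm handing in.

```bash
python3 -c "
from h import *
print(ctrl.finish_job(), ctrl.read_state()['clock'])"
```

```text
the job is handed in; nothing more can be done
the job is handed in; nothing more can be done
```

The job is handed in, with about 45 s of the 210 s used. All five good keepers are flat in their own compartments (cells 0, 2, 3, 4 and 5), stud up with tabs to the yellow edge. I tipped the three standing ones onto their undersides first. Both broken keepers lie in the red bin, and I left the white look-alike alone.

Last checks, from the top camera with some side-camera support:
- **Angle and tilt:** The keepers' long sides read 13.1 to 14.6° against the tray's 13.8°. Tilt averaged over four pictures was under 0.02 rad. A single-picture fit had read up to 0.057 rad for cell 0, which I take to be depth noise.
- **Height:** Block tops read 30.2 to 30.4 mm from the top camera, as expected for resting on the tray floor. The side camera read about 2.5 mm lower for all five, which I put down to calibration.
- **Position:** Four keepers are within about 4 mm of their cell centres.
- **Worst keeper:** The one in cell 5 is about 15 mm off, lying along the cell's side wall but still inside the 22 mm limit. I did not find out why: it was either knocked aside or nudged when I filled the neighbouring cell. I left it because the cell walls keep it within about 18 mm.
- **Bystanders:** The collar and the carton have moved less than 1 mm.

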